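# Blow the dust off a batch of ramekins

### The job

Stand every ramekin upright on the black blow-off mat; then charge the air line by pushing the valve lever fully over to the green side (never the red), holding it there for about three seconds and letting it spring back to the centre. Then, with all the ramekins standing on the mat, squeeze the air gun's trigger fully, hold it for about three seconds and release it, and finally stand all the ramekins upright on the wooden ware board. Set the ramekins down, do not drop them, and leave the mould, the bowl and the phone where they are.

Things in the scene. Friction and masses are not known exactly. Their poses are not given: they have to be found in the camera images.
- ramekin1_center (a point): White unglazed ceramic ramekin: an open straight-sided round dish, 56 mm across, 45 mm tall, wall 5 mm, 0.12 kg. The point is its centre, half-way up (22.5 mm above its underside); z is up when it stands right way up. Only two to four of the ramekins are there in a given run.
- ramekin2_center (a point): Cream unglazed ceramic ramekin: an open straight-sided round dish, 56 mm across, 45 mm tall, wall 5 mm, 0.12 kg. The point is its centre, half-way up (22.5 mm above its underside); z is up when it stands right way up. Only two to four of the ramekins are there in a given run.
- ramekin3_center (a point): White unglazed ceramic ramekin: an open straight-sided round dish, 56 mm across, 45 mm tall, wall 5 mm, 0.12 kg. The point is its centre, half-way up (22.5 mm above its underside); z is up when it stands right way up. Only two to four of the ramekins are there in a given run.
- ramekin4_center (a point): Cream unglazed ceramic ramekin: an open straight-sided round dish, 56 mm across, 45 mm tall, wall 5 mm, 0.12 kg. The point is its centre, half-way up (22.5 mm above its underside); z is up when it stands right way up. Only two to four of the ramekins are there in a given run.
- mat: Black rubber blow-off mat fixed to the bench in front of the air gun's nozzle, 310 (x) x 130 (y) mm, flat, 4 mm thick. Origin at the centre of its underside. The gun stands on its +y side.
- board: Pale wooden ware board with two darker cross strips, fixed on the bench, 310 (x) x 130 (y) mm, flat, 6 mm thick. Origin at the centre of its underside.
- gun: Air blow gun clamped upside down in a steel bench bracket: blue upright handle on top, barrel and brass nozzle below pointing along its +x at the mat. Origin on the bench right under the handle. Handle 24 (x) x 22 (y) mm, from 55 to 150 mm above the bench. Barrel 26 mm thick, axis 53 mm up, from 35 mm behind the origin; the nozzle ends 70 mm in front of it. Steel foot 80 x 60 mm, 10 mm high. The red trigger is on the +x side of the handle.
- gun_squeeze (a point): Point 115 mm above the bench, half-way between the back of the handle and the front of the fully squeezed trigger: at this height the handle's back lies 17 mm behind it (gun -x), the trigger's front face 33 mm in front of it (gun +x) when released and 17 mm when fully squeezed. Same axes as the gun. So two fingers closing along the gun's x to 34 mm at this point squeeze trigger against handle.
- trigger (a joint): Red sprung trigger of the air gun, 18 mm wide, hinged at its lower end 62 mm above the bench, reaching up to about 135 mm. 0 rad = released, 0.30 rad = fully squeezed towards the handle. Takes about 4 N to start and 7 N to hold fully squeezed at 115 mm height; springs back when let go.
- valve: Grey air valve block fixed on the bench, 70 (x) x 130 (y) x 45 mm high, with a lever standing up in its middle. Green button-like disc on its top on the +y side, red one on its -y side (discs 8 mm high). Origin at the centre of its underside.
- lever_knob (a point): Centre of the black ball (28 mm across) at the top of the valve lever, 90 mm above the lever's hinge; 140 mm above the bench when the lever is centred. Moves with the lever. The rod below is 10 mm thick.
- lever (a joint): Spring-centred valve lever, hinged along the valve's x, 50 mm above the bench. 0 rad = upright (centred), +0.5 rad = all the way over to the green (valve +y) side, -0.5 to the red side. About 7 N at the ball holds it fully over; it swings back to the centre when let go, without overshoot.
- mould: Bystander: white plaster block mould held by a black band, 90 x 100 x 118 mm. Origin at the centre of its underside.
- bowl: Bystander: grey mixing bowl, 140 mm across, 75 mm high. Origin at the centre of its underside.
- phone: Bystander: black phone lying flat, 150 x 72 x 8 mm. Origin at the centre of its underside.
There are look-alikes about, which are no part of the job. Leave any purple or yellow look-alike of the part that bears ramekin4_center alone.

How it is judged:
On the way, in this order (a step that is already met when the one before it is completed fails the run):
1. all ramekins stand upright on the blow-off mat (x of ramekin1_center in the frame of mat between -0.138 and 0.138 m and y of ramekin1_center in the frame of mat between -0.05 and 0.05 m and z of ramekin1_center in the frame of mat between 0.0205 and 0.0325 m and angle between each of ramekin1_center, ramekin2_center, ramekin3_center, ramekin4_center's own z axis and vertical below 0.15 rad and linear speed of each of ramekin1, ramekin2, ramekin3, ramekin4 below 0.05 m/s and x of ramekin2_center in the frame of mat between -0.138 and 0.138 m and y of ramekin2_center in the frame of mat between -0.05 and 0.05 m and z of ramekin2_center in the frame of mat between 0.0205 and 0.0325 m and x of ramekin3_center in the frame of mat between -0.138 and 0.138 m and y of ramekin3_center in the frame of mat between -0.05 and 0.05 m and z of ramekin3_center in the frame of mat between 0.0205 and 0.0325 m and x of ramekin4_center in the frame of mat between -0.138 and 0.138 m and y of ramekin4_center in the frame of mat between -0.05 and 0.05 m and z of ramekin4_center in the frame of mat between 0.0205 and 0.0325 m), for 0.3 s.
2. the valve lever is held over to the green side for two seconds (value of joint lever above 0.38 rad), for 2 s.
3. the lever is back in the centre (value of joint lever between -0.08 and 0.08 rad), for 0.2 s.
4. the trigger is held squeezed for two seconds with the lever centred and all ramekins on the mat (all of step 1 and all of step 3 and value of joint trigger above 0.25 rad), for 2 s.
5. the trigger is released (value of joint trigger below 0.05 rad), for 0.2 s.
At the end, for the whole second after the job is handed in: Every ramekin stands upright (within 0.15 rad) and still on the ware board, its centre no more than 138 mm along and 50 mm across from the board's centre; the lever is within 0.08 rad of centre and the trigger released (under 0.05 rad) (all of step 3 and x of ramekin1_center in the frame of board between -0.138 and 0.138 m and y of ramekin1_center in the frame of board between -0.05 and 0.05 m and z of ramekin1_center in the frame of board between 0.0225 and 0.0345 m and angle between each of ramekin1_center, ramekin2_center, ramekin3_center, ramekin4_center's own z axis and vertical below 0.15 rad and linear speed of each of ramekin1, ramekin2, ramekin3, ramekin4 below 0.05 m/s and x of ramekin2_center in the frame of board between -0.138 and 0.138 m and y of ramekin2_center in the frame of board between -0.05 and 0.05 m and z of ramekin2_center in the frame of board between 0.0225 and 0.0345 m and x of ramekin3_center in the frame of board between -0.138 and 0.138 m and y of ramekin3_center in the frame of board between -0.05 and 0.05 m and z of ramekin3_center in the frame of board between 0.0225 and 0.0345 m and x of ramekin4_center in the frame of board between -0.138 and 0.138 m and y of ramekin4_center in the frame of board between -0.05 and 0.05 m and z of ramekin4_center in the frame of board between 0.0225 and 0.0345 m and value of joint trigger below 0.05 rad); the robot touches nothing.
It fails at once if the lever is pushed to the red side (value of joint lever below -0.2 rad).
It fails at once if the mould is shifted by more than 3 cm (distance of mould from where it was at the start of the episode above 0.03 m).
It fails at once if the bowl is shifted by more than 3 cm (distance of bowl from where it was at the start of the episode above 0.03 m).
It fails at once if the phone is shifted by more than 3 cm (distance of phone from where it was at the start of the episode above 0.03 m).
It fails at once if a ramekin is dropped from more than about 5 cm ((height (world z) of ramekin1_center above 0.0425 m and linear speed of ramekin1 above 0.75 m/s and contact force between the fingers and ramekin1 below 0.05 N) or (height (world z) of ramekin2_center above 0.0425 m and linear speed of ramekin2 above 0.75 m/s and contact force between the fingers and ramekin2 below 0.05 N) or (height (world z) of ramekin3_center above 0.0425 m and linear speed of ramekin3 above 0.75 m/s and contact force between the fingers and ramekin3 below 0.05 N) or (height (world z) of ramekin4_center above 0.0425 m and linear speed of ramekin4 above 0.75 m/s and contact force between the fingers and ramekin4 below 0.05 N)).
Of ramekin1, ramekin2, ramekin3, ramekin4 only 2 to 4 are there at a start; the rules pass over those that are not, and their reading is None.
At some moment in a run one of ramekin1, ramekin2, ramekin3, ramekin4 may be knocked a few centimetres aside while the robot is not near it.
It also fails if it takes over 210 s, if anything falls off the work surface, if the arm or the gripper's body presses on something with over 40 N, if the wrist force passes 120 N, or if a joint passes its speed limit or range.

### The arm

A 7-joint arm with a two-finger parallel gripper is mounted at the origin on the work surface. World frame = base frame: x ahead of the robot, y to its left, z up, the work surface at z = 0. Lengths are in m, angles in rad, forces in N, time in s.
With the tool pointing down it reaches from about 0.425 to 0.925 m from the base axis. Payload 6.8 kg.
Tool frame: the origin (TCP) lies at the very end of the fingers, on their centre line; the grasp point (between the pads) lies 19 mm behind it; z points along the fingers, y is the line along which they close (so a half turn about z gives the same grasp; the last joint's range is limited). The gripper opens to 85 mm and grips with 20 to 120 N. Pads are 22 mm wide; open, the fingers measure 114 mm over their backs; the gripper's body (76 mm by 85 mm) begins 54 mm behind the grasp point. The pads swing forward as they close: fully open they stand 13 mm farther back than shut.
Start: joints at [1.222, 0.477, 0.022, 1.555, -0.011, 1.109, -0.083], TCP at [0.161, -0.656, 0.231] pointing down, gripper open.
Joint ranges: [-2.96, 2.96], [-0.34, 2.1], [-1.41, 1.46], [0.24, 2.44], [-1.37, 4.51], [0.17, 1.92], [-2.96, 2.96]. Speed limits (rad/s): [2.39, 2.39, 3.14, 3.14, 3.14, 3.14, 3.14].

### API

Orientations are given as a unit quaternion [w, x, y, z].
In Python, from station import get_obs, read_camera, hand_in gives the robot as it stands.
- The arm moves only by the tool arm_command, never from a script. Its argument "commands" is one flat list of numbers, 7 for each row, row after row: the shift along the tool's x, y, z in m, then the turn, a rotation vector about the tool's x, y, z in degrees, then the opening, from 0 (shut) to 1 (fully open). In form: [tx, ty, tz, rx, ry, rz, fingers, tx, ty, tz, rx, ry, rz, fingers, ...]. A call has 1 to 8 rows; each row is the pose to reach, as a shift and turn from the pose commanded when the call began, along the tool's axes at that moment; what a row does not reach only later rows make up. A row lasts 1/10 s, in which the tool goes at most 50 mm and 8.59 degrees, less where a joint would pass 70% of its speed; a pose out of reach is approached as far as the arm can. A call with a gripper value outside its range is refused whole. The fingers move at their own pace and stop on an object; "force" is the grip in N (left out, the last holds). Time passes only in rows, so rows that repeat a pose let the fingers close. It gives the time, the measured TCP pose, the force, the opening and the grip force at its end, in the units of the state.
- get_obs(): the state, without advancing time (a new reading comes with each control period).
- read_camera(name): name is "scene" or "top" or "wrist"; returns a dict with "img" (420x560x3 uint8, red, green, blue), "camera_matrix" (3x3 intrinsics, pixels), "k1" (the pictures are not rectified: a ray, as slopes to the right and down, at radius r is drawn at 1 + k1 r^2 times it, then the intrinsics apply), "pose" (4x4, takes a point from camera to world coordinates). Camera axes: x right, y down, z forward; pixel columns grow to the right and rows downward; lengths in m; the calibration is good to about 2 mm. A picture is of the moment at which its call begins. There is no depth.
- hand_in(): hands the job in; it is judged then, once.
The state is a dict: "t": time; "q": joint angles; "joint_vel": joint speeds; "joint_torque": joint torques, N m; "eef_pos": TCP position; "tool_rot": TCP orientation; "contact_force": force on the tool from outside, world axes, zero at the start; "torque": the same for the moment, N m; "gripper_width": opening from 0.0 (shut) to 1.0 (fully open); "grasp_force": force on a finger pad.
Only numpy, scipy, OpenCV 4.12 (cv2) and the standard library are available. Lean on these libraries where they do the work, as an engineer would, in place of code of your own. Each camera call takes 0.05 s, during which the arm holds its last target. There are 200 camera calls.

## Working session

There is one attempt and no reset: what is moved stays moved. The work goes in short steps, Python scripts to look and compute and a tool call to move; the robot and the scene stay as the last step left them, time stands still between calls to the robot, and variables do not carry over. Pictures are saved under pics/ and viewed, at most 14 in all, crops included, and the job is handed in when it is done.

Besides the shell and the picture viewer there is one more tool, called after "Call:" in YAML: its name, and indented under it one key for each argument. arm_command: Moves the arm, as the interface text tells. Its arguments: {"type":"object","properties":{"commands":{"type":"array","items":{"type":"number"}},"force":{"type":"number"}},"required":["commands"]}

```bash
ls; mkdir -p pics
python3 - <<'E'
from station import *
import cv2
print(get_obs())
for n in("scene","top"):
    c=read_camera(n);cv2.imwrite(f"pics/{n}0.png",c["img"][:,:,::-1]);print(n,c["camera_matrix"],c["k1"],c["pose"])
E
```

```text
pics
{'t': 0.0, 'q': array([ 1.22193272,  0.47782887,  0.02233865,  1.55648073, -0.0115138 ,
        1.10928921, -0.0831082 ]), 'joint_vel': array([-0.00017186,  0.00112268, -0.00095145,  0.00063916,  0.00106631,
       -0.0016455 , -0.00174883]), 'joint_torque': array([-6.51909286e-04, -5.96455657e+01,  1.60781264e+00, -2.81200057e+01,
        1.24617299e-02,  9.37139470e-03, -7.09474591e-06]), 'eef_pos': array([ 0.16079375, -0.65494362,  0.23029404]), 'tool_rot': array([-9.22381706e-04,  9.92761944e-01,  1.20095131e-01, -1.76164131e-04]), 'contact_force': array([-0.58203849, -0.36454524, -0.06647315]), 'torque': array([-0.00553298,  0.01386168,  0.00142475]), 'grasp_force': 0.0, 'gripper_width': 0.9996179484964673}
scene [[458.76394636   0.         277.94615236]
 [  0.         458.76394636 216.99168085]
 [  0.           0.           1.        ]] -0.14608377219437485 [[ 0.07112446  0.66255599 -0.74562784  1.60750925]
 [ 0.99737249 -0.03692466  0.06232724 -0.00410907]
 [ 0.01376323 -0.74810169 -0.66344136  1.05852293]
 [ 0.          0.          0.          1.        ]]
top [[475.06693179   0.         278.11856418]
 [  0.         475.06693179 210.00307059]
 [  0.           0.           1.        ]] 0.030060559423406186 [[ 0.00519061 -0.98702958  0.16045459  0.36525217]
 [-0.99989598 -0.00728222 -0.01245023  0.10020242]
 [ 0.01345722 -0.16037327 -0.9869647   1.33766018]
 [ 0.          0.          0.          1.        ]]
```

View pics/scene0.png

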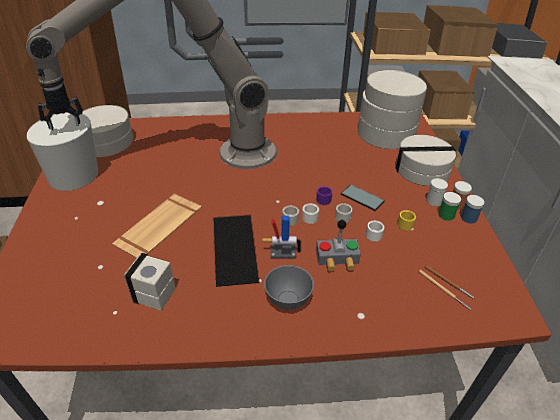

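View pics/top0.png

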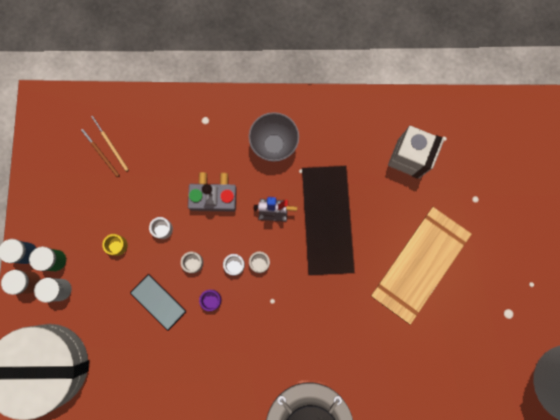

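```bash
cat > h.py <<'E'
import numpy as np, cv2
from station import *
from scipy.spatial.transform import Rotation as R
def ray(c,u,v):
    K=c["camera_matrix"];p=np.array([(u-K[0,2])/K[0,0],(v-K[1,2])/K[1,1]]);s=p.copy()
    for _ in range(20): s=p/(1+c["k1"]*(s@s))
    return c["pose"][:3,:3]@np.r_[s,1]
def pw(c,u,v,z):
    d=ray(c,u,v);o=c["pose"][:3,3];return o+d*(z-o[2])/d[2]
def wp(c,P):
    T=np.linalg.inv(c["pose"]);q=T[:3,:3]@np.asarray(P,float)+T[:3,3];s=q[:2]/q[2];s=s*(1+c["k1"]*(s@s));K=c["camera_matrix"]
    return s*[K[0,0],K[1,1]]+K[:2,2]
def tool():
    o=get_obs();w,x,y,z=o["tool_rot"];return o["eef_pos"],R.from_quat([x,y,z,w]),o
E
python3 - <<'E'
from h import *
c=read_camera("top");im=c["img"][:,:,::-1]
np.save("top0.npy",c,allow_pickle=True)
cv2.imwrite("pics/crop1.png",cv2.resize(im[150:325,90:360],None,fx=2.9,fy=2.9,interpolation=cv2.INTER_CUBIC))
s=read_camera("scene");np.save("scene0.npy",s,allow_pickle=True)
cv2.imwrite("pics/crop2.png",cv2.resize(s["img"][180:310,210:430,::-1],None,fx=3.6,fy=3.6,interpolation=cv2.INTER_CUBIC))
E
```

```text
(no output)
```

View pics/crop1.png

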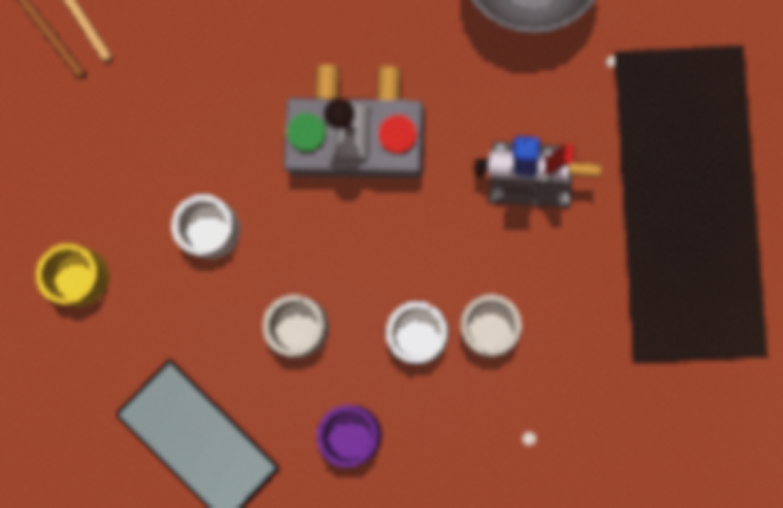

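View pics/crop2.png

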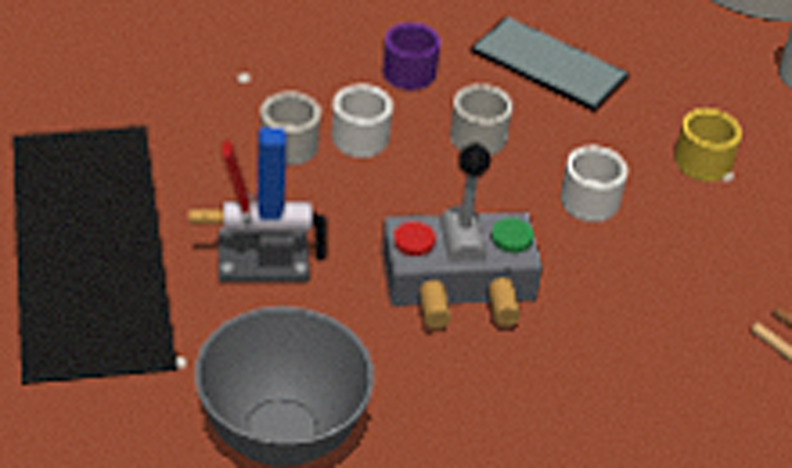

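Run:
```python
from h import *
np.set_printoptions(precision=4,suppress=True)
c=np.load("top0.npy",allow_pickle=True).item();s=np.load("scene0.npy",allow_pickle=True).item()
f=lambda a,b:((a+.5)/2.9-.5+90,(b+.5)/2.9-.5+150)
g=lambda a,b:((a+.5)/3.6-.5+210,(b+.5)/3.6-.5+180)
def tri(name,a,b,z=None):
    if a is not None: p=pw(c,*f(*a),z)
    q=pw(s,*g(*b),z) if b else None
    print(name,p,q)
tri("W1",(203,225),(596,172),.045);tri("C2",(294,326),(483,108),.045);tri("W3",(416,333),(363,106),.045);tri("C4",(491,325),(291,113),.045)
tri("yellow",(68,274),(710,130),.045);tri("purple",(349,436),(412,46),.045)
tri("green",(306,131),(512,234),.053);tri("red",(398,133),(413,238),.053);tri("knob",(339,113),(474,160),.14)
tri("handletop",(526,147),(272,133),.15);tri("nozzle",(601,169),(190,215),.053)
tri("trigtop",(568,153),(227,145),.135)
m=[pw(c,*f(*p),.004)[:2] for p in[(614,52),(743,45),(767,357),(634,363)]];m=np.array(m);print("mat",m.round(4).tolist(),m.mean(0))
print("mat scene",[pw(s,*g(*p),.004)[:2].round(4).tolist() for p in[(176,370),(22,383),(14,136),(148,127)]])
# board/mould by color
im=c["img"];hsv=cv2.cvtColor(im,cv2.COLOR_RGB2HSV)
M=((im[...,1]>105)&(im[...,0]>140)).astype(np.uint8);M[:,:365]=0;M[:200]=0;M[335:]=0;M[:,480:]=0
M=cv2.morphologyEx(M,cv2.MORPH_OPEN,np.ones((3,3)));n,l,st,ce=cv2.connectedComponentsWithStats(M)
i=1+st[1:,4].argmax();cn=np.argwhere(l==i)[:,::-1].astype(np.float32);r=cv2.minAreaRect(cn);print(r)
b=np.array([pw(c,*p,.006)[:2] for p in cv2.boxPoints(r)]);print("board",b.round(4).tolist(),b.mean(0),np.linalg.norm(np.diff(b,axis=0),axis=1))
for nm,p,z in[("bowl",(274,137),.075),("mould",(419,144),.118)]:print(nm,pw(c,*p,z))
# segment ramekin blobs
M=((hsv[...,1]<70)&(hsv[...,2]>110)).astype(np.uint8);n,l,st,ce=cv2.connectedComponentsWithStats(M)
for k in range(1,n):
    if 150<st[k,4]<1200 and st[k,0]>90: print(st[k],ce[k],pw(c,*ce[k],.04))
```

```text
W1 [0.5254 0.4066 0.045 ] [0.5376 0.4062 0.045 ]
C2 [0.4313 0.3181 0.045 ] [0.4432 0.3182 0.045 ]
W3 [0.4254 0.2047 0.045 ] [0.4341 0.2046 0.045 ]
C4 [0.4332 0.135  0.045 ] [0.4405 0.1356 0.045 ]
yellow [0.4786 0.5293 0.045 ] [0.4865 0.5293 0.045 ]
purple [0.331  0.2641 0.045 ] [0.3461 0.2645 0.045 ]
green [0.6146 0.3119 0.053 ] [0.6197 0.3111 0.053 ]
red [0.6134 0.2249 0.053 ] [0.6193 0.2244 0.053 ]
knob [0.6141 0.269  0.14  ] [0.6175 0.2687 0.14  ]
handletop [0.583  0.1033 0.15  ] [0.5858 0.103  0.15  ]
nozzle [0.5802 0.0325 0.053 ] [0.58   0.0343 0.053 ]
trigtop [0.5806 0.0661 0.135 ] [0.5819 0.0659 0.135 ]
mat [[0.7066, 0.0168], [0.7148, -0.1119], [0.4064, -0.1295], [0.3999, -0.0016]] [ 0.5569 -0.0565]
mat scene [[0.7133, 0.016], [0.7203, -0.1115], [0.4122, -0.1279], [0.4062, 0.0012]]
((421.22674560546875, 264.6246337890625), (49.39101028442383, 82.97071075439453), 34.50851821899414)
board [[0.3737, -0.1928], [0.5663, -0.3318], [0.4877, -0.4423], [0.2988, -0.3021]] [ 0.4316 -0.3172] [0.2375 0.1356 0.2352]
bowl [0.7745 0.0967 0.075 ]
mould [ 0.7444 -0.2895  0.118 ]
[398 126  38  40 963] [416.2409 145.2897] [ 0.7648 -0.3065  0.04  ]
[264 136  20  18 272] [273.3162 144.114 ] [0.765  0.0984 0.04  ]
[212 185  23  23 318] [221.456  195.2925] [0.6164 0.2413 0.04  ]
[149 217  23  22 356] [159.7697 227.3792] [0.5256 0.4075 0.04  ]
[181 252  22  21 336] [191.369  262.2292] [0.4312 0.3181 0.04  ]
[249 252  21  21 337] [258.9021 261.9733] [0.4328 0.1353 0.04  ]
[223 254  22  22 372] [233.293  264.3468] [0.426  0.2046 0.04  ]
```

Candidates (top picture): white (160,228), cream (191,262), white (233,265) and cream (259,262) are the four ramekins, all standing upright. The look-alikes are yellow (114,245) and purple (210,300), and I'll leave those alone. The close crops confirm the colours and that all four are open side up.

Call:
arm_command:
  commands: [0.4,-0.42,-0.05,0,0,-76.2,1,0.4,-0.42,-0.05,0,0,-76.2,1,0.4,-0.42,-0.05,0,0,-76.2,1,0.4,-0.42,-0.05,0,0,-76.2,1,0.4,-0.42,-0.05,0,0,-76.2,1,0.4,-0.42,-0.05,0,0,-76.2,1,0.4,-0.42,-0.05,0,0,-76.2,1,0.4,-0.42,-0.05,0,0,-76.2,1]
  force: 30

```text
t: 1.0
eef_pos: [0.3596, -0.3079, 0.266]
tool_rot: [0.0, 0.75, 0.662, -0.0]
contact_force: [1.7, -1.1, -0.2]
gripper_width: 1.003
grasp_force: 0.0
```

```bash
cat >> h.py <<'E'
def go(x,y,z,yaw=90):
    p,r,o=tool();t=np.array([x,y,z])
    a=np.radians(yaw);X=np.array([np.cos(a),np.sin(a),0]);Z=np.array([0,0,-1.]);T=R.from_matrix(np.c_[X,np.cross(Z,X),Z])
    print("t",round(o["t"],2),"at",p.round(4),"shift",r.inv().apply(t-p).round(4),"turn",np.degrees((r.inv()*T).as_rotvec()).round(2))
E
python3 -c "
from h import *
go(.45,.2,.25);print(get_obs()['q'])"
```

```text
t 1.0 at [ 0.3596 -0.3079  0.266 ] shift [0.5152 0.0269 0.0157] turn [ 0.01  0.03 -7.11]
[ 0.92665497  0.13091791 -0.380921    1.95753914  0.05606536  1.06265723
  0.39736232]
```

Call:
arm_command:
  commands: [0.12,0.08,0,0,0,-7.1,1,0.25,0.09,0,0,0,-7.1,1,0.5,0.08,0,0,0,-7.1,1,0.5,0.08,0,0,0,-7.1,1,0.5,0.08,0,0,0,-7.1,1,0.5,0.08,0,0,0,-7.1,1,0.5,0.08,0,0,0,-7.1,1,0.5,0.08,0,0,0,-7.1,1]

```text
t: 1.8
eef_pos: [0.4786, 0.0679, 0.2659]
tool_rot: [0.0, 0.709, 0.705, 0.0]
contact_force: [1.0, -1.1, 0.3]
gripper_width: 0.999
grasp_force: 0.0
```

Call:
arm_command:
  commands: [0.1,0,0,0,0,0,1,0.1,0,0,0,0,0,1,0.1,0,0,0,0,0,1,0.1,0,0,0,0,0,1,0.1,0,0,0,0,0,1]

```text
t: 2.3
eef_pos: [0.4792, 0.1647, 0.2653]
tool_rot: [0.0, 0.71, 0.704, -0.001]
contact_force: [-1.1, 0.3, 0.5]
gripper_width: 0.998
grasp_force: 0.0
```

```bash
python3 -c "
from h import *
go(.45,.2,.25);print(get_obs()['q'])
c=read_camera('wrist');cv2.imwrite('pics/w1.png',c['img'][:,:,::-1]);np.save('w1.npy',c,allow_pickle=True);print(c['pose'],c['camera_matrix'][0,0])
for p in [(.5254,.4066),(.4313,.3181),(.4254,.2047),(.4332,.135)]: print(wp(c,(*p,.045)))
for p in [(.6146,.3119,.053),(.6134,.2249,.053),(.614,.269,.14),(.583,.1033,.15)]: print(wp(c,p))
"
```

```text
t 2.3 at [0.4792 0.1647 0.2653] shift [ 0.0351 -0.0295  0.0153] turn [-0.03  0.06 -0.45]
[ 0.20684287  0.24754243 -0.76682567  1.86992437  0.19265232  1.10019966
 -0.6407065 ]
[[ 0.99996548 -0.00735288 -0.0038686   0.47835759]
 [-0.00815194 -0.95824026 -0.28584813  0.23700701]
 [-0.00160524  0.2858698  -0.95826712  0.40898151]
 [ 0.          0.          0.          1.        ]] 330.2104845365757
[324.56195124 -84.95554794]
[224.92925013  27.89527245]
[224.88908722 145.7237447 ]
[234.76619563 207.59617705]
[415.03859794  30.76257973]
[403.72191758 124.98763972]
[455.26406847  67.11248198]
[395.89358113 274.5588834 ]
```

View pics/w1.png

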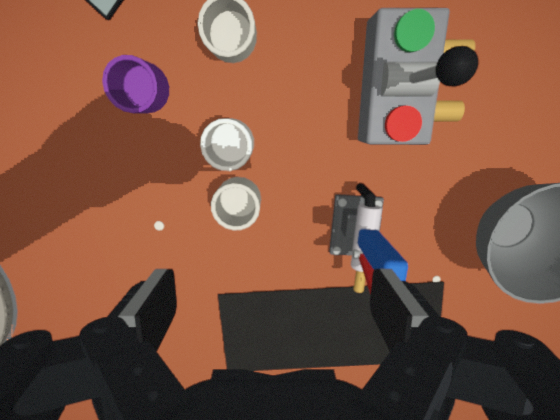

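The wrist view shows C4's rim at (236,203), W3 at (227,145), C2 at (227,29) and the knob at (456,66). All agree with the top-camera positions to about 2 mm. I'll pick the cream ramekin C4 first.

Call:
arm_command:
  commands: [-0.028,-0.045,0,0,0,-0.45,1,-0.028,-0.045,0.05,0,0,-0.45,1,-0.028,-0.045,0.1,0,0,-0.45,1,-0.028,-0.045,0.15,0,0,-0.45,1,-0.028,-0.045,0.18,0,0,-0.45,1,-0.028,-0.045,0.18,0,0,-0.45,1]

```text
t: 2.95
eef_pos: [0.4313, 0.1356, 0.0824]
tool_rot: [-0.002, 0.707, 0.707, -0.004]
contact_force: [-0.6, -0.2, 0.5]
gripper_width: 1.001
grasp_force: 0.0
```

```bash
python3 -c "
from h import *
c=read_camera('wrist');cv2.imwrite('pics/w2.png',c['img'][:,:,::-1])
go(.434,.137,.01)
for p in [(.4254,.2047),(.4332,.135)]: print(wp(c,(*p,.045)))
"
```

```text
t 3.0 at [0.433  0.1368 0.0847] shift [0.0003 0.0013 0.0747] turn [-0.21  0.08 -0.  ]
[265.44046824 120.47063548]
[279.58756989 243.53127038]
```

View pics/w2.png

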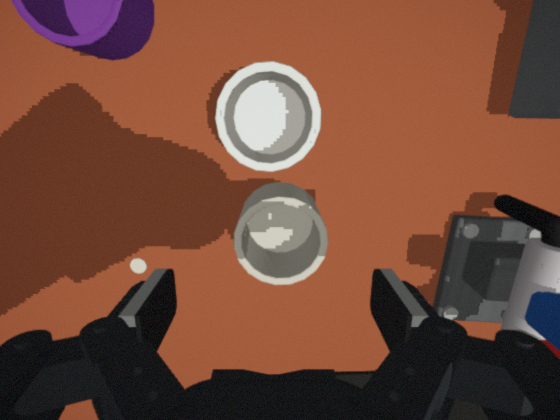

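The rim of C4 is at (281,240) and lies within 2 mm of its prediction, and the fingers straddle it. Descend and grip.

Call:
arm_command:
  commands: [0,0.001,0.035,0,0,0,1,0,0.001,0.07,0,0,0,1,0,0.001,0.073,0,0,0,1,0,0.001,0.073,0,0,0,0.4,0,0.001,0.073,0,0,0,0.4,0,0.001,0.073,0,0,0,0.4,0,0.001,0.073,0,0,0,0.4,0,0.001,0.073,0,0,0,0.4]
  force: 30

```text
t: 3.8
eef_pos: [0.4366, 0.1389, 0.0151]
tool_rot: [0.001, 0.707, 0.707, 0.002]
contact_force: [-1.6, -0.8, 7.9]
gripper_width: 0.653
grasp_force: 30.3
```

Call:
arm_command:
  commands: [0,0,0,0,0,0,0.4,0,0,0,0,0,0,0.4,0,0,-0.03,0,0,0,0.4,0,0,-0.07,0,0,0,0.4,0,0,-0.12,0,0,0,0.4,0,0,-0.17,0,0,0,0.4,0,0,-0.19,0,0,0,0.4,0,0,-0.19,0,0,0,0.4]

```text
t: 4.6
eef_pos: [0.4371, 0.1394, 0.2074]
tool_rot: [0.003, 0.707, 0.708, 0.003]
contact_force: [0.1, 0.5, -2.1]
gripper_width: 0.648
grasp_force: 33.3
```

```bash
python3 -c "
from h import *
go(.6734,-.0778,.03)"
```

```text
t 4.6 at [0.4371 0.1394 0.2074] shift [-0.2177  0.2344  0.1793] turn [ 0.51 -0.05  0.08]
```

Call:
arm_command:
  commands: [-0.218,0.234,0,0.5,0,0,0.4,-0.218,0.234,0,0.5,0,0,0.4,-0.218,0.234,0,0.5,0,0,0.4,-0.218,0.234,0,0.5,0,0,0.4,-0.218,0.234,0,0.5,0,0,0.4,-0.218,0.234,0,0.5,0,0,0.4,-0.218,0.234,0,0.5,0,0,0.4,-0.218,0.234,0,0.5,0,0,0.4]

```text
t: 5.4
eef_pos: [0.6702, -0.0832, 0.2011]
tool_rot: [-0.003, 0.708, 0.706, -0.004]
contact_force: [-0.3, -0.3, -2.4]
gripper_width: 0.651
grasp_force: 33.3
```

Call:
arm_command:
  commands: [0,0,0.05,0,0,0,0.4,0,0,0.1,0,0,0,0.4,0,0,0.13,0,0,0,0.4,0,0,0.15,0,0,0,0.4,0,0,0.16,0,0,0,0.4,0,0,0.16,0,0,0,0.4]

```text
t: 6.0
eef_pos: [0.6664, -0.0783, 0.0414]
tool_rot: [-0.004, 0.706, 0.708, -0.004]
contact_force: [0.2, 1.1, -1.0]
gripper_width: 0.649
grasp_force: 33.2
```

```bash
python3 -c "
from h import *
go(.6734,-.0778,.02)"
```

```text
t 6.0 at [ 0.6664 -0.0783  0.0414] shift [0.0005 0.0073 0.0213] turn [-0.67 -0.04  0.16]
```

Call:
arm_command:
  commands: [0,0.006,0.008,0,0,0,0.4,0,0.006,0.014,0,0,0,0.4,0,0.006,0.017,0,0,0,0.4,0,0.006,0.019,0,0,0,0.4,0,0.006,0.02,0,0,0,0.4,0,0.006,0.02,0,0,0,0.4]

```text
t: 6.6
eef_pos: [0.6737, -0.0792, 0.0227]
tool_rot: [-0.003, 0.706, 0.708, -0.003]
contact_force: [-0.1, 0.2, -1.1]
gripper_width: 0.649
grasp_force: 33.3
```

```bash
python3 -c "
from h import *
go(.6734,-.0778,.02);print(get_obs()['contact_force'])"
```

```text
t 6.6 at [ 0.6737 -0.0792  0.0227] shift [ 0.0014 -0.0003  0.0027] turn [-0.5  0.   0.1]
[-0.11021609  0.17588744 -1.14591409]
```

Call:
arm_command:
  commands: [0,0,0.002,0,0,0,0.4,0,0,0.003,0,0,0,0.4,0,0,0.003,0,0,0,0.4]

```text
t: 6.9
eef_pos: [0.6737, -0.0792, 0.0196]
tool_rot: [-0.003, 0.707, 0.708, -0.003]
contact_force: [0.1, 0.6, -1.2]
gripper_width: 0.651
grasp_force: 33.3
```

Call:
arm_command:
  commands: [0,0,0,0,0,0,0.95,0,0,0,0,0,0,0.95,0,0,0,0,0,0,0.95,0,0,-0.04,0,0,0,0.95,0,0,-0.09,0,0,0,0.95,0,0,-0.14,0,0,0,0.95,0,0,-0.19,0,0,0,0.95,0,0,-0.19,0,0,0,1]

```text
t: 7.7
eef_pos: [0.6798, -0.0782, 0.2186]
tool_rot: [0.002, 0.707, 0.708, 0.002]
contact_force: [-0.0, 0.3, 0.1]
gripper_width: 0.996
grasp_force: 0.0
```

```bash
python3 -c "
from h import *
go(.427,.206,.2);go(.427,.206,.015)
c=read_camera('top');cv2.imwrite('pics/t2.png',cv2.resize(c['img'][150:325,90:360,::-1],None,fx=2.9,fy=2.9))"
```

```text
t 7.7 at [ 0.6798 -0.0782  0.2186] shift [ 0.2847 -0.2525  0.0171] turn [0.29 0.03 0.09]
t 7.7 at [ 0.6798 -0.0782  0.2186] shift [ 0.2847 -0.2534  0.2021] turn [0.29 0.03 0.09]
```

View pics/t2.png

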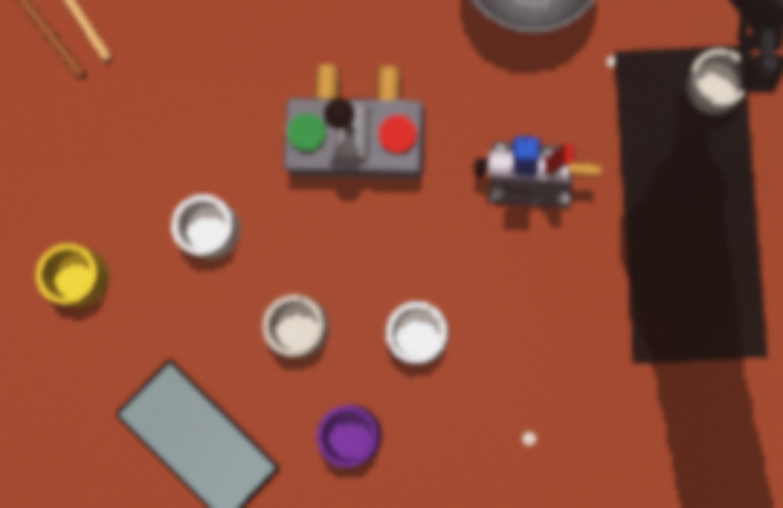

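The first ramekin stands on the mat at crop (718,82). Next is the white one, W3.

Call:
arm_command:
  commands: [0.285,-0.253,0.015,0.2,0,0,1,0.285,-0.253,0.015,0.2,0,0,1,0.285,-0.253,0.015,0.2,0,0,1,0.285,-0.253,0.015,0.2,0,0,1,0.285,-0.253,0.015,0.2,0,0,1,0.285,-0.253,0.015,0.2,0,0,1,0.285,-0.253,0.015,0.2,0,0,1,0.285,-0.253,0.015,0.2,0,0,1]

```text
t: 8.55
eef_pos: [0.4183, 0.2075, 0.196]
tool_rot: [-0.005, 0.705, 0.709, -0.005]
contact_force: [0.3, 1.1, -0.8]
gripper_width: 0.996
grasp_force: 0.0
```

Call:
arm_command:
  commands: [0,0,0.05,0,0,0,1,0,0,0.09,0,0,0,1,0,0,0.12,0,0,0,1,0,0,0.12,0,0,0,1,0,0,0.12,0,0,0,1]

```text
t: 9.05
eef_pos: [0.4197, 0.2055, 0.0767]
tool_rot: [-0.005, 0.706, 0.708, -0.005]
contact_force: [0.3, 0.1, 0.5]
gripper_width: 1.0
grasp_force: 0.0
```

```bash
python3 -c "
from h import *
go(.427,.206,.015)
c=read_camera('top')
P=pw(c,(718.5)/2.9+89.5,82.5/2.9+149.5,.049);print(P)
d=P[:2]-[.5569,-.0565];a=np.radians(3.35);print('mat xy',d@[np.cos(a),np.sin(a)],d@[-np.sin(a),np.cos(a)])
for p in[(433,208),(471,239),(412,323),(373,293)]:print(pw(c,*p,.006))
"
```

```text
t 9.05 at [0.4197 0.2055 0.0767] shift [0.0005 0.0081 0.0616] turn [-0.8   0.02  0.13]
[ 0.66631206 -0.0801208   0.049     ]
mat xy 0.10784480987573516 -0.029973953972452633
[ 0.59077198 -0.35733883  0.006     ]
[ 0.50309257 -0.45976671  0.006     ]
[ 0.27147849 -0.28426029  0.006     ]
[ 0.3513231  -0.18001251  0.006     ]
```

Call:
arm_command:
  commands: [0,0.01,0.03,-0.7,0,0,1,0,0.01,0.055,-0.7,0,0,1,0,0.01,0.06,-0.7,0,0,1,0,0.01,0.06,-0.7,0,0,0.4,0,0.01,0.06,-0.7,0,0,0.4,0,0.01,0.06,-0.7,0,0,0.4,0,0.01,0.06,-0.7,0,0,0.4,0,0.01,0.06,-0.7,0,0,0.4]

```text
t: 9.9
eef_pos: [0.4305, 0.2061, 0.0186]
tool_rot: [0.001, 0.706, 0.708, 0.001]
contact_force: [-1.0, 0.5, 5.8]
gripper_width: 0.648
grasp_force: 30.7
```

Call:
arm_command:
  commands: [0,0,0,0,0,0,0.4,0,0,0,0,0,0,0.4,0,0,-0.03,0,0,0,0.4,0,0,-0.07,0,0,0,0.4,0,0,-0.12,0,0,0,0.4,0,0,-0.17,0,0,0,0.4,0,0,-0.19,0,0,0,0.4,0,0,-0.19,0,0,0,0.4]

```text
t: 10.7
eef_pos: [0.4314, 0.2067, 0.2111]
tool_rot: [0.002, 0.707, 0.708, 0.004]
contact_force: [-1.1, 0.6, -1.8]
gripper_width: 0.645
grasp_force: 33.2
```

```bash
python3 -c "
from h import *
go(.597,-.0264,.05)"
```

```text
t 10.7 at [0.4314 0.2067 0.2111] shift [-0.2337  0.1639  0.1619] turn [ 0.46 -0.12  0.08]
```

Call:
arm_command:
  commands: [-0.234,0.164,0,0.4,0,0,0.4,-0.234,0.164,0,0.4,0,0,0.4,-0.234,0.164,0,0.4,0,0,0.4,-0.234,0.164,0,0.4,0,0,0.4,-0.234,0.164,0,0.4,0,0,0.4,-0.234,0.164,0,0.4,0,0,0.4,-0.234,0.164,0,0.4,0,0,0.4]

```text
t: 11.4
eef_pos: [0.5955, -0.0351, 0.2051]
tool_rot: [-0.002, 0.71, 0.705, -0.004]
contact_force: [-0.7, -0.5, -1.9]
gripper_width: 0.645
grasp_force: 33.2
```

Call:
arm_command:
  commands: [0,0,0.05,0,0,0,0.4,0,0,0.1,0,0,0,0.4,0,0,0.13,0,0,0,0.4,0,0,0.15,0,0,0,0.4,0,0,0.16,0,0,0,0.4,0,0,0.16,0,0,0,0.4,0,0,0.16,0,0,0,0.4]

```text
t: 12.1
eef_pos: [0.5933, -0.0278, 0.0476]
tool_rot: [-0.002, 0.706, 0.708, -0.002]
contact_force: [-0.2, 0.8, -1.3]
gripper_width: 0.644
grasp_force: 33.1
```

```bash
python3 -c "
from h import *
go(.597,-.0264,.0226)"
```

```text
t 12.1 at [ 0.5933 -0.0278  0.0476] shift [0.0014 0.0039 0.0249] turn [-0.34 -0.01  0.13]
```

Call:
arm_command:
  commands: [0.001,0.003,0.01,-0.3,0,0,0.4,0.001,0.003,0.018,-0.3,0,0,0.4,0.001,0.003,0.022,-0.3,0,0,0.4,0.001,0.003,0.024,-0.3,0,0,0.4,0.001,0.003,0.025,-0.3,0,0,0.4,0.001,0.003,0.025,-0.3,0,0,0.4]

```text
t: 12.7
eef_pos: [0.5952, -0.0273, 0.0227]
tool_rot: [-0.001, 0.706, 0.708, -0.001]
contact_force: [-5.8, -1.5, 8.7]
gripper_width: 0.65
grasp_force: 34.0
```

```bash
python3 -c "
from h import *
go(.597,-.0264,.0226);print(get_obs()['contact_force'])"
```

```text
t 12.7 at [ 0.5952 -0.0273  0.0227] shift [0.0009 0.0018 0.    ] turn [-0.15  0.06  0.1 ]
[-5.79051259 -1.50591159  8.71900058]
```

Call:
arm_command:
  commands: [0,0,0,0,0,0,0.95,0,0,0,0,0,0,0.95,0,0,0,0,0,0,0.95,0,0,-0.04,0,0,0,0.95,0,0,-0.09,0,0,0,0.95,0,0,-0.14,0,0,0,0.95,0,0,-0.19,0,0,0,0.95,0,0,-0.19,0,0,0,1]

```text
t: 13.5
eef_pos: [0.6003, -0.0262, 0.2193]
tool_rot: [0.004, 0.707, 0.708, 0.004]
contact_force: [0.4, -0.7, 0.2]
gripper_width: 1.0
grasp_force: 0.0
```

Call:
arm_command:
  commands: [0.345,-0.16,0,0,0,0,1,0.345,-0.16,0,0,0,0,1,0.345,-0.16,0,0,0,0,1,0.345,-0.16,0,0,0,0,1,0.345,-0.16,0,0,0,0,1,0.345,-0.16,0,0,0,0,1,0.345,-0.16,0,0,0,0,1,0.345,-0.16,0,0,0,0,1]

```text
t: 14.3
eef_pos: [0.4327, 0.3213, 0.212]
tool_rot: [-0.001, 0.705, 0.709, -0.0]
contact_force: [0.6, 0.1, -0.0]
gripper_width: 0.999
grasp_force: 0.0
```

Call:
arm_command:
  commands: [0,0,0.05,0,0,0,1,0,0,0.1,0,0,0,1,0,0,0.13,0,0,0,1,0,0,0.13,0,0,0,1,0,0,0.13,0,0,0,1]

```text
t: 14.8
eef_pos: [0.4351, 0.3179, 0.0822]
tool_rot: [-0.001, 0.706, 0.708, -0.001]
contact_force: [-0.2, 0.8, -0.3]
gripper_width: 0.997
grasp_force: 0.0
```

```bash
cat >> h.py <<'E'
def blobs(c):
    hsv=cv2.cvtColor(c["img"],cv2.COLOR_RGB2HSV);M=((hsv[...,1]<70)&(hsv[...,2]>110)).astype(np.uint8)
    n,l,st,ce=cv2.connectedComponentsWithStats(M);a=np.radians(3.35)
    for k in range(1,n):
        if 150<st[k,4]<1200 and st[k,0]>90:
            P=pw(c,*ce[k],.045);d=P[:2]-[.5569,-.0565];print(st[k],P.round(4),"mat",(d@[np.cos(a),np.sin(a)]).round(3),(d@[-np.sin(a),np.cos(a)]).round(3))
E
python3 -c "
from h import *
go(.435,.3181,.017);blobs(read_camera('top'))"
```

```text
t 14.8 at [0.4351 0.3179 0.0822] shift [0.0002 0.0001 0.0652] turn [-0.14 -0.01  0.12]
[398 126  38  40 963] [ 0.7632 -0.305   0.045 ] mat 0.191 -0.26
[264 136  20  18 275] [0.7635 0.0983 0.045 ] mat 0.215 0.142
[328 167  20  20 292] [ 0.6704 -0.0807  0.045 ] mat 0.112 -0.031
[212 185  24  23 321] [0.6155 0.2407 0.045 ] mat 0.076 0.293
[309 194  21  21 360] [ 0.5933 -0.0284  0.045 ] mat 0.038 0.026
[ 334  298   61   58 1030] [ 0.272  -0.1546  0.045 ] mat -0.29 -0.081
[357 374  23  35 190] [ 0.1021 -0.1508  0.045 ] mat -0.46 -0.068
```

Call:
arm_command:
  commands: [0,0,0.03,0,0,0,1,0,0,0.06,0,0,0,1,0,0,0.065,0,0,0,1,0,0,0.065,0,0,0,0.4,0,0,0.065,0,0,0,0.4,0,0,0.065,0,0,0,0.4,0,0,0.065,0,0,0,0.4,0,0,0.065,0,0,0,0.4]

```text
t: 15.65
eef_pos: [0.4361, 0.3186, 0.0192]
tool_rot: [-0.0, 0.706, 0.708, 0.001]
contact_force: [-1.3, -1.0, 6.0]
gripper_width: 0.634
grasp_force: 31.3
```

Call:
arm_command:
  commands: [0,0,0,0,0,0,0.4,0,0,0,0,0,0,0.4,0,0,-0.03,0,0,0,0.4,0,0,-0.07,0,0,0,0.4,0,0,-0.12,0,0,0,0.4,0,0,-0.17,0,0,0,0.4,0,0,-0.19,0,0,0,0.4,0,0,-0.19,0,0,0,0.4]

```text
t: 16.45
eef_pos: [0.437, 0.3194, 0.212]
tool_rot: [0.001, 0.707, 0.708, 0.004]
contact_force: [1.4, 0.3, -1.6]
gripper_width: 0.64
grasp_force: 33.3
```

```bash
python3 -c "
from h import *
go(.524,-.0866,.05)"
```

```text
t 16.45 at [0.437  0.3194 0.212 ] shift [-0.4068  0.0854  0.1607] turn [ 0.33 -0.25  0.09]
```

Call:
arm_command:
  commands: [-0.407,0.085,0,0.3,0,0,0.4,-0.407,0.085,0,0.3,0,0,0.4,-0.407,0.085,0,0.3,0,0,0.4,-0.407,0.085,0,0.3,0,0,0.4,-0.407,0.085,0,0.3,0,0,0.4,-0.407,0.085,0,0.3,0,0,0.4,-0.407,0.085,0,0.3,0,0,0.4,-0.407,0.085,0,0.3,0,0,0.4]

```text
t: 17.25
eef_pos: [0.5172, -0.0761, 0.2065]
tool_rot: [-0.003, 0.706, 0.708, -0.003]
contact_force: [1.0, 0.7, -1.7]
gripper_width: 0.634
grasp_force: 33.3
```

```bash
python3 -c "
from h import *
go(.524,-.0866,.05);blobs(read_camera('top'))"
```

```text
t 17.25 at [ 0.5172 -0.0761  0.2065] shift [-0.0105  0.008   0.1564] turn [-0.44  0.02  0.11]
[398 126  38  40 966] [ 0.7632 -0.3048  0.045 ] mat 0.191 -0.26
[264 135  20  19 287] [0.7636 0.0984 0.045 ] mat 0.215 0.143
[212 185  24  23 326] [0.6154 0.2408 0.045 ] mat 0.076 0.293
[309 194  21  21 360] [ 0.5933 -0.0284  0.045 ] mat 0.038 0.026
[149 217  23  22 360] [0.525  0.4063 0.045 ] mat -0.005 0.464
[267 383  56  37 958] [0.0832 0.0408 0.045 ] mat -0.467 0.125
```

Call:
arm_command:
  commands: [0,0.002,0.05,0,0,0,0.4,0,0.002,0.1,0,0,0,0.4,0,0.002,0.13,0,0,0,0.4,0,0.002,0.15,0,0,0,0.4,0,0.002,0.16,0,0,0,0.4,0,0.002,0.16,0,0,0,0.4,0,0.002,0.16,0,0,0,0.4]

```text
t: 18.0
eef_pos: [0.5193, -0.0737, 0.0475]
tool_rot: [-0.002, 0.706, 0.708, -0.002]
contact_force: [0.4, -0.3, -1.4]
gripper_width: 0.638
grasp_force: 33.2
```

```bash
python3 -c "
from h import *
go(.524,-.0866,.0232)"
```

```text
t 18.0 at [ 0.5193 -0.0737  0.0475] shift [-0.0129  0.0048  0.0243] turn [-0.34  0.    0.11]
```

Call:
arm_command:
  commands: [-0.013,0.004,0.01,-0.3,0,0,0.4,-0.013,0.004,0.018,-0.3,0,0,0.4,-0.013,0.004,0.022,-0.3,0,0,0.4,-0.013,0.004,0.024,-0.3,0,0,0.4,-0.013,0.004,0.024,-0.3,0,0,0.4,-0.013,0.004,0.024,-0.3,0,0,0.4]

```text
t: 18.6
eef_pos: [0.5222, -0.0876, 0.0233]
tool_rot: [-0.0, 0.707, 0.708, -0.001]
contact_force: [-3.3, -2.7, 6.7]
gripper_width: 0.638
grasp_force: 34.0
```

```bash
python3 -c "
from h import *
go(.524,-.0866,.0232);print(get_obs()['contact_force'])"
```

```text
t 18.6 at [ 0.5222 -0.0876  0.0233] shift [0.001  0.0018 0.0001] turn [-0.15  0.09  0.07]
[-3.33134239 -2.68801044  6.68611295]
```

Call:
arm_command:
  commands: [0,0,0,0,0,0,0.95,0,0,0,0,0,0,0.95,0,0,0,0,0,0,0.95,0,0,-0.04,0,0,0,0.95,0,0,-0.09,0,0,0,0.95,0,0,-0.14,0,0,0,0.95,0,0,-0.19,0,0,0,0.95,0,0,-0.19,0,0,0,1]

```text
t: 19.4
eef_pos: [0.5272, -0.0864, 0.2197]
tool_rot: [0.004, 0.706, 0.708, 0.003]
contact_force: [1.2, -0.6, -1.0]
gripper_width: 1.003
grasp_force: 0.0
```

Call:
arm_command:
  commands: [0.494,0.004,0,0,0,0,1,0.494,0.004,0,0,0,0,1,0.494,0.004,0,0,0,0,1,0.494,0.004,0,0,0,0,1,0.494,0.004,0,0,0,0,1,0.494,0.004,0,0,0,0,1,0.494,0.004,0,0,0,0,1,0.494,0.004,0,0,0,0,1]

```text
t: 20.2
eef_pos: [0.5251, 0.315, 0.2123]
tool_rot: [-0.001, 0.707, 0.708, -0.001]
contact_force: [1.5, -0.9, -0.3]
gripper_width: 1.003
grasp_force: 0.0
```

```bash
python3 -c "
from h import *
blobs(read_camera('top'));go(.529,.407,.08)"
```

```text
[398 126  38  40 962] [ 0.7632 -0.305   0.045 ] mat 0.191 -0.26
[265 136  18  18 264] [0.7637 0.0981 0.045 ] mat 0.216 0.142
[328 167  20  20 287] [ 0.6702 -0.0808  0.045 ] mat 0.112 -0.031
[212 184  23  24 299] [0.6154 0.2401 0.045 ] mat 0.076 0.293
[309 194  21  21 354] [ 0.5934 -0.0284  0.045 ] mat 0.038 0.026
[330 220  21  21 325] [ 0.5202 -0.0855  0.045 ] mat -0.038 -0.027
[ 367  318   62   63 1095] [ 0.2152 -0.2407  0.045 ] mat -0.352 -0.164
t 20.25 at [0.5219 0.3258 0.2132] shift [0.08   0.0084 0.1339] turn [-0.14 -0.48  0.68]
```

Call:
arm_command:
  commands: [0.04,0.003,0,0,0,0,1,0.085,0.003,0.03,0,0,0,1,0.085,0.003,0.07,0,0,0,1,0.085,0.003,0.11,0,0,0,1,0.085,0.003,0.13,0,0,0,1,0.085,0.003,0.13,0,0,0,1,0.085,0.003,0.13,0,0,0,1]

```text
t: 20.95
eef_pos: [0.5281, 0.3982, 0.083]
tool_rot: [-0.001, 0.706, 0.708, -0.001]
contact_force: [0.2, 0.7, 1.4]
gripper_width: 1.0
grasp_force: 0.0
```

```bash
python3 -c "
from h import *
go(.529,.407,.017)"
```

```text
t 20.95 at [0.5281 0.3982 0.083 ] shift [0.0088 0.0011 0.066 ] turn [-0.12 -0.01  0.11]
```

Call:
arm_command:
  commands: [0.009,0.001,0.03,0,0,0,1,0.009,0.001,0.06,0,0,0,1,0.009,0.001,0.066,0,0,0,1,0.009,0.001,0.066,0,0,0,0.4,0.009,0.001,0.066,0,0,0,0.4,0.009,0.001,0.066,0,0,0,0.4,0.009,0.001,0.066,0,0,0,0.4,0.009,0.001,0.066,0,0,0,0.4]

```text
t: 21.75
eef_pos: [0.5301, 0.4082, 0.0194]
tool_rot: [-0.0, 0.707, 0.708, 0.001]
contact_force: [-2.2, -1.2, 7.8]
gripper_width: 0.647
grasp_force: 32.4
```

Call:
arm_command:
  commands: [0,0,0,0,0,0,0.4,0,0,0,0,0,0,0.4,0,0,-0.03,0,0,0,0.4,0,0,-0.07,0,0,0,0.4,0,0,-0.12,0,0,0,0.4,0,0,-0.17,0,0,0,0.4,0,0,-0.19,0,0,0,0.4,0,0,-0.19,0,0,0,0.4]

```text
t: 22.55
eef_pos: [0.5307, 0.409, 0.2122]
tool_rot: [-0.0, 0.707, 0.708, 0.004]
contact_force: [0.4, -0.5, -1.0]
gripper_width: 0.649
grasp_force: 32.8
```

```bash
python3 -c "
from h import *
go(.445,-.0352,.05)"
```

```text
t 22.55 at [0.5307 0.409  0.2122] shift [-0.4449 -0.0872  0.1594] turn [ 0.29 -0.3   0.09]
```

Call:
arm_command:
  commands: [-0.445,-0.087,0,0.3,0,0,0.4,-0.445,-0.087,0,0.3,0,0,0.4,-0.445,-0.087,0,0.3,0,0,0.4,-0.445,-0.087,0,0.3,0,0,0.4,-0.445,-0.087,0,0.3,0,0,0.4,-0.445,-0.087,0,0.3,0,0,0.4,-0.445,-0.087,0,0.3,0,0,0.4,-0.445,-0.087,0,0.3,0,0,0.4]

```text
t: 23.35
eef_pos: [0.4516, 0.012, 0.206]
tool_rot: [-0.003, 0.707, 0.708, -0.003]
contact_force: [1.2, 0.1, -0.7]
gripper_width: 0.65
grasp_force: 32.8
```

Call:
arm_command:
  commands: [0,0,0,0,0,0,0.4,0,0,0,0,0,0,0.4,0,0,0,0,0,0,0.4]

```text
t: 23.65
eef_pos: [0.4531, 0.0154, 0.2066]
tool_rot: [-0.003, 0.706, 0.708, -0.002]
contact_force: [-0.5, 0.3, -1.0]
gripper_width: 0.646
grasp_force: 32.8
```

```bash
python3 -c "
from h import *
go(.445,-.0352,.05)"
```

```text
t 23.65 at [0.4531 0.0154 0.2066] shift [-0.0507 -0.0071  0.1567] turn [-0.42 -0.03  0.18]
```

Call:
arm_command:
  commands: [-0.051,-0.007,0.02,-0.4,0,0,0.4,-0.051,-0.007,0.07,-0.4,0,0,0.4,-0.051,-0.007,0.11,-0.4,0,0,0.4,-0.051,-0.007,0.14,-0.4,0,0,0.4,-0.051,-0.007,0.155,-0.4,0,0,0.4,-0.051,-0.007,0.155,-0.4,0,0,0.4,-0.051,-0.007,0.155,-0.4,0,0,0.4]

```text
t: 24.35
eef_pos: [0.4458, -0.035, 0.0522]
tool_rot: [-0.0, 0.706, 0.709, 0.0]
contact_force: [0.9, -0.2, -1.5]
gripper_width: 0.652
grasp_force: 32.8
```

```bash
python3 -c "
from h import *
go(.445,-.0352,.0234)"
```

```text
t 24.35 at [ 0.4458 -0.035   0.0522] shift [-0.0002 -0.0008  0.0288] turn [ 0.   -0.05  0.26]
```

Call:
arm_command:
  commands: [0,0,0.012,0,0,0,0.4,0,0,0.02,0,0,0,0.4,0,0,0.025,0,0,0,0.4,0,0,0.0285,0,0,0,0.4,0,0,0.0285,0,0,0,0.4,0,0,0.0285,0,0,0,0.4]

```text
t: 24.95
eef_pos: [0.4453, -0.0367, 0.0235]
tool_rot: [0.0, 0.706, 0.708, 0.0]
contact_force: [-0.0, 0.1, -1.7]
gripper_width: 0.645
grasp_force: 32.8
```

Call:
arm_command:
  commands: [0,0,0,0,0,0,0.95,0,0,0,0,0,0,0.95,0,0,0,0,0,0,0.95,0,0,-0.04,0,0,0,0.95,0,0,-0.09,0,0,0,0.95,0,0,-0.14,0,0,0,0.95,0,0,-0.19,0,0,0,0.95,0,0,-0.19,0,0,0,1]

```text
t: 25.75
eef_pos: [0.4493, -0.0363, 0.2197]
tool_rot: [0.005, 0.707, 0.708, 0.003]
contact_force: [0.7, 0.9, -0.4]
gripper_width: 1.001
grasp_force: 0.0
```

```bash
python3 -c "
from h import *
go(.6175,.235,.24);go(.6175,.235,.11);c=read_camera('top');blobs(c)"
```

```text
t 25.75 at [ 0.4493 -0.0363  0.2197] shift [ 0.271   0.1688 -0.019 ] turn [0.66 0.13 0.09]
t 25.75 at [ 0.4493 -0.0363  0.2197] shift [0.2713 0.1673 0.111 ] turn [0.66 0.13 0.09]
[398 126  38  40 962] [ 0.7632 -0.305   0.045 ] mat 0.191 -0.26
[265 136  18  18 263] [0.7638 0.0981 0.045 ] mat 0.216 0.142
[328 166  20  21 287] [ 0.6704 -0.0808  0.045 ] mat 0.112 -0.031
[212 185  23  23 299] [0.6155 0.2404 0.045 ] mat 0.076 0.293
[309 194  21  21 354] [ 0.5933 -0.0281  0.045 ] mat 0.038 0.026
[312 248  16  21 214] [ 0.4405 -0.0269  0.045 ] mat -0.114 0.036
[267 385  37  35 628] [0.0747 0.0636 0.045 ] mat -0.474 0.148
[334 394  18  26 249] [ 0.0586 -0.0839  0.045 ] mat -0.499 0.002
```

Call:
arm_command:
  commands: [0.264,0.167,-0.02,0.5,0,0,0,0.264,0.167,-0.02,0.5,0,0,0,0.264,0.167,-0.02,0.5,0,0,0,0.264,0.167,-0.02,0.5,0,0,0,0.264,0.167,-0.02,0.5,0,0,0,0.264,0.167,-0.02,0.5,0,0,0,0.264,0.167,-0.02,0.5,0,0,0,0.264,0.167,-0.02,0.5,0,0,0]

```text
t: 26.6
eef_pos: [0.611, 0.2303, 0.2313]
tool_rot: [-0.004, 0.705, 0.709, -0.004]
contact_force: [-0.8, -0.2, 0.5]
gripper_width: 0.005
grasp_force: 0.0
```

Call:
arm_command:
  commands: [0,0,0,0,0,0,0,0,0,0,0,0,0,0]

```text
t: 26.8
eef_pos: [0.6113, 0.2253, 0.2326]
tool_rot: [-0.003, 0.707, 0.707, -0.004]
contact_force: [0.3, -0.3, -0.0]
gripper_width: -0.004
grasp_force: 0.0
```

```bash
python3 -c "
from h import *
go(.6175,.228,.11);c=read_camera('top');blobs(c);c=read_camera('wrist');cv2.imwrite('pics/w3.png',c['img'][:,:,::-1]);print(wp(c,(.6155,.269,.14)))"
```

```text
t 26.8 at [0.6113 0.2253 0.2326] shift [0.003  0.0074 0.1225] turn [-0.57  0.12 -0.  ]
[398 126  38  40 960] [ 0.7633 -0.3049  0.045 ] mat 0.192 -0.26
[265 136  18  17 258] [0.764  0.0983 0.045 ] mat 0.216 0.142
[328 167  20  20 283] [ 0.6702 -0.0807  0.045 ] mat 0.112 -0.031
[309 194  21  21 310] [ 0.5957 -0.0303  0.045 ] mat 0.04 0.024
[333 220  18  17 161] [ 0.529  -0.0936  0.045 ] mat -0.03 -0.035
[410 304  53  65 940] [ 0.2525 -0.3474  0.045 ] mat -0.321 -0.273
[267 391  26  29 369] [0.0638 0.0798 0.045 ] mat -0.484 0.165
[282.32526408 156.27706339]
```

View pics/w3.png

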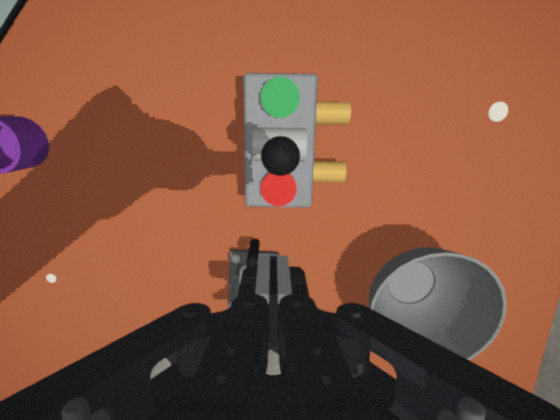

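The knob is at (281,155) and the green disc at (279,97) on the +y side, as expected. The shut fingers are on the red side of the ball and clear of it, so I'll descend and push.

Call:
arm_command:
  commands: [0.003,0.006,0.04,-0.5,0,0,0,0.003,0.006,0.08,-0.5,0,0,0,0.003,0.006,0.114,-0.5,0,0,0,0.003,0.006,0.114,-0.5,0,0,0,0.003,0.006,0.114,-0.5,0,0,0]

```text
t: 27.4
eef_pos: [0.6169, 0.23, 0.1202]
tool_rot: [0.0, 0.707, 0.707, -0.0]
contact_force: [1.6, -0.3, 1.0]
gripper_width: 0.004
grasp_force: 0.0
```

```bash
python3 -c "
from h import *
go(.6175,.289,.118);print(get_obs()['contact_force']);c=read_camera('top')
x=cv2.resize(c['img'][160:290,290:370,::-1],None,fx=4,fy=4);y=cv2.resize(c['img'][160:290,170:270,::-1],None,fx=4,fy=4);cv2.imwrite('pics/t3.png',np.hstack([y,x]))"
```

```text
t 27.4 at [0.6169 0.23   0.1202] shift [0.059  0.0006 0.0021] turn [-0.01  0.01  0.05]
[ 1.63116653 -0.28377664  1.04624788]
```

View pics/t3.png

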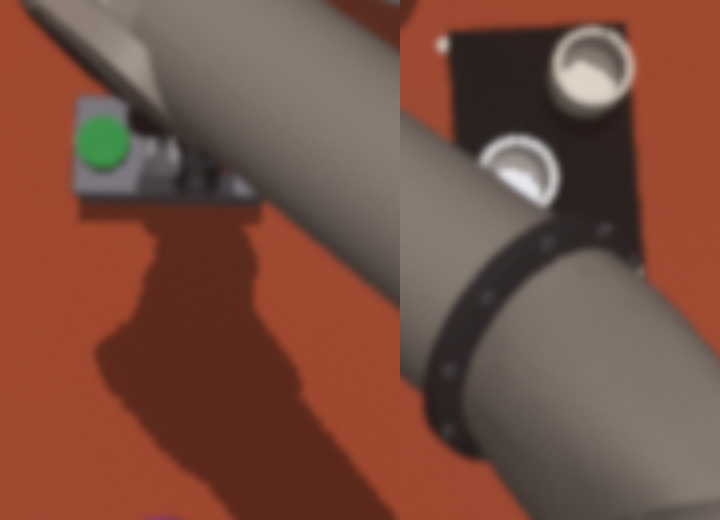

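The arm hides the near half of the mat from the top camera, so I'll check the mat numerically in the scene camera.

```bash
python3 -c "
from h import *
c=read_camera('scene');hsv=cv2.cvtColor(c['img'],cv2.COLOR_RGB2HSV);M=((hsv[...,1]<90)&(hsv[...,2]>85)).astype(np.uint8)
n,l,st,ce=cv2.connectedComponentsWithStats(M[200:300,205:270])
a=np.radians(3.35)
for k in range(1,n):
  if st[k,4]>30:
    P=pw(c,*(ce[k]+[205,200]),.03);d=P[:2]-[.563,-.0555];print(st[k],P.round(4),(d@[np.cos(a),np.sin(a)]).round(3),(d@[-np.sin(a),np.cos(a)]).round(3))
"
```

```text
[ 27   8  17  21 304] [ 0.4496 -0.0362  0.03  ] -0.112 0.026
[ 11  24  18  22 318] [ 0.5252 -0.0863  0.03  ] -0.04 -0.029
[ 29  39  18  23 359] [ 0.599  -0.0288  0.03  ] 0.037 0.025
[ 10  58  20  23 364] [ 0.676  -0.0827  0.03  ] 0.111 -0.034
[59 72  6 24 43] [0.7404 0.0372 0.03  ] 0.183 0.082
```

All four ramekins stand on the mat at their planned spots. Now I'll push the lever towards green.

Call:
arm_command:
  commands: [0.01,0,0.002,0,0,0,0,0.02,0,0.002,0,0,0,0,0.03,0,0.002,0,0,0,0,0.04,0,0.002,0,0,0,0,0.048,0,0.002,0,0,0,0,0.054,0,0.002,0,0,0,0,0.057,0,0.002,0,0,0,0,0.057,0,0.002,0,0,0,0]

```text
t: 28.3
eef_pos: [0.617, 0.2848, 0.1155]
tool_rot: [0.001, 0.707, 0.707, -0.002]
contact_force: [2.6, -8.9, -3.5]
gripper_width: 0.004
grasp_force: 3.8
```

```bash
python3 -c "
from h import *
go(.6175,.289,.118);print(get_obs()['contact_force']);c=read_camera('wrist');a=np.array([wp(c,(.6155,.269+.09*np.sin(t),.05+.09*np.cos(t))) for t in(0,.38,.5)]);print(a)
M=(c['img'].max(2)<40).astype(np.uint8);n,l,st,ce=cv2.connectedComponentsWithStats(M)
for k in range(1,n):
  if st[k,4]>100:print(st[k],ce[k])
"
```

```text
t 28.3 at [0.617  0.2848 0.1155] shift [ 0.0042  0.0005 -0.0025] turn [-0.08  0.32  0.02]
[ 2.59072948 -8.85515419 -3.46640694]
[[273.3442085  332.73242752]
 [273.39595082 253.4490559 ]
 [273.4203956  227.32628427]]
[    0   204   560   216 44026] [269.90137646 360.10948076]
```

The lever is fully over: the ball's top edge is at row 204, which matches 0.5 rad, and the force is 9 N. Hold, then release.

Call:
arm_command:
  commands: [0,0,0,0,0,0,0,0,0,0,0,0,0,0,0,0,0,0,0,0,0,0,0,0,0,0,0,0,0,0,0,0,0,0,0,0,0,0,0,0,0,0,0,0,0,0,0,0,0,0,0,0,0,0,0,0]

```text
t: 29.15
eef_pos: [0.617, 0.2844, 0.1156]
tool_rot: [0.001, 0.707, 0.707, -0.003]
contact_force: [2.1, -8.0, -3.8]
gripper_width: -0.002
grasp_force: 3.8
```

Call:
arm_command:
  commands: [0,0,0,0,0,0,0,0,0,0,0,0,0,0,0,0,0,0,0,0,0,0,0,0,0,0,0,0,0,0,0,0,0,0,0,0,0,0,0,0,0,0,0,0,0,0,0,0,0,0,0,0,0,0,0,0]

```text
t: 29.95
eef_pos: [0.6169, 0.2845, 0.1156]
tool_rot: [0.001, 0.707, 0.707, -0.003]
contact_force: [2.5, -7.7, -4.4]
gripper_width: 0.002
grasp_force: 3.8
```

Call:
arm_command:
  commands: [0,0,0,0,0,0,0,0,0,0,0,0,0,0,0,0,0,0,0,0,0,0,0,0,0,0,0,0,0,0,0,0,0,0,0,0,0,0,0,0,0,0,0,0,0,0,0,0,0,0,0,0,0,0,0,0]

```text
t: 30.75
eef_pos: [0.617, 0.2845, 0.1156]
tool_rot: [0.001, 0.707, 0.707, -0.003]
contact_force: [2.5, -8.0, -4.1]
gripper_width: -0.001
grasp_force: 3.8
```

Call:
arm_command:
  commands: [0,0,0,0,0,0,0,0,0,0,0,0,0,0,0,0,0,0,0,0,0,0,0,0,0,0,0,0,0,0,0,0,0,0,0,0,0,0,0,0,0,0,0,0,0,0,0,0,0,0,0,0,0,0,0,0]

```text
t: 31.55
eef_pos: [0.617, 0.2845, 0.1156]
tool_rot: [0.001, 0.707, 0.707, -0.003]
contact_force: [3.0, -8.0, -3.9]
gripper_width: -0.002
grasp_force: 3.8
```

Call:
arm_command:
  commands: [-0.015,0,0,0,0,0,0,-0.03,0,0,0,0,0,0,-0.045,0,0,0,0,0,0,-0.06,0,0,0,0,0,0,-0.065,0,0,0,0,0,0,-0.065,0,0,0,0,0,0,-0.065,0,0,0,0,0,0]

```text
t: 32.25
eef_pos: [0.6167, 0.2233, 0.1176]
tool_rot: [-0.0, 0.706, 0.708, 0.0]
contact_force: [0.2, -0.3, -1.5]
gripper_width: -0.002
grasp_force: 0.0
```

Call:
arm_command:
  commands: [0,0,-0.04,0,0,0,0,0,0,-0.08,0,0,0,0,0,0,-0.13,0,0,0,0,0,0,-0.13,0,0,0,0]

```text
t: 32.65
eef_pos: [0.6194, 0.2268, 0.2555]
tool_rot: [0.002, 0.706, 0.708, 0.006]
contact_force: [0.6, 1.0, 0.2]
gripper_width: -0.002
grasp_force: 0.0
```

```bash
python3 -c "
from h import *
go(.585,.098,.24,180);go(.585,.098,.24,0);print(get_obs()['q'])"
```

```text
t 32.65 at [0.6194 0.2268 0.2555] shift [-0.1287 -0.035   0.0143] turn [  0.78   0.22 -89.8 ]
t 32.65 at [0.6194 0.2268 0.2555] shift [-0.1287 -0.035   0.0143] turn [ 0.22 -0.78 90.2 ]
[ 0.08656642  0.53629694 -0.77453801  1.53799661  0.39245304  1.21491799
 -0.74771039]
```

Call:
arm_command:
  commands: [-0.129,-0.034,0,0.5,0,-88,1,-0.129,-0.034,0,0.5,0,-88,1,-0.129,-0.034,0,0.5,0,-88,1,-0.129,-0.034,0,0.5,0,-88,1,-0.129,-0.034,0,0.5,0,-88,1,-0.129,-0.034,0,0.5,0,-88,1,-0.129,-0.034,0,0.5,0,-88,1,-0.129,-0.034,0,0.5,0,-88,1]

```text
t: 33.45
eef_pos: [0.583, 0.0948, 0.2476]
tool_rot: [-0.002, 0.18, 0.984, -0.002]
contact_force: [-0.7, 0.9, 0.2]
gripper_width: 0.998
grasp_force: 0.0
```

```bash
python3 -c "
from h import *
go(.5853,.098,.24,178)"
```

```text
t 33.45 at [0.583  0.0948 0.2476] shift [-0.001   0.0039  0.0076] turn [ -0.22  -0.23 -18.71]
```

Call:
arm_command:
  commands: [-0.001,0.002,0.01,0,0,-18.7,1,-0.001,0.002,0.01,0,0,-18.7,1,-0.001,0.002,0.01,0,0,-18.7,1,-0.001,0.002,0.01,0,0,-18.7,1,-0.001,0.002,0.01,0,0,-18.7,1]

```text
t: 33.95
eef_pos: [0.5847, 0.0956, 0.2377]
tool_rot: [-0.002, 0.022, 1.0, -0.002]
contact_force: [0.6, 0.1, 0.1]
gripper_width: 0.999
grasp_force: 0.0
```

```bash
python3 -c "
from h import *
go(.5853,.098,.096,178)
c=read_camera('wrist');cv2.imwrite('pics/w4.png',c['img'][:,:,::-1])
for P in [(.5853,.103,.15),(.5853,.098,.115),(.584,.066,.135)]:print(wp(c,P))
P,r,o=tool();print('tip proj',wp(c,P),[wp(c,P+r.apply([0,s,0])) for s in(-.042,.042)])"
```

```text
t 33.95 at [0.5847 0.0956 0.2377] shift [-0.0011  0.003   0.1416] turn [-0.2  -0.27 -0.58]
[284.07713963 220.8339122 ]
[276.93501848 208.46126579]
[236.06619177 215.42946622]
tip proj [273.36601015 275.4152762 ] [array([185.85251062, 275.53626724]), array([360.90542556, 275.44480748])]
```

View pics/w4.png

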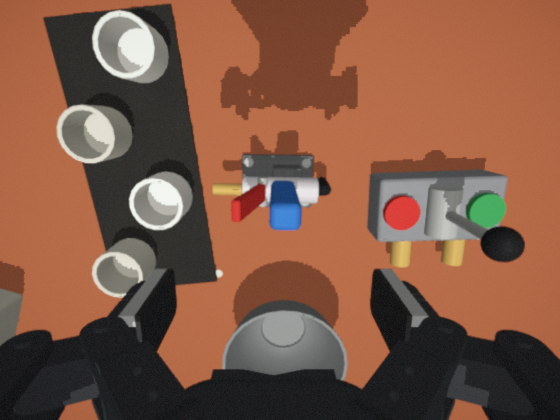

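The gun handle is at (285,215), the trigger tip at (236,210), and all four ramekins stand on the mat. Descend around the handle.

Call:
arm_command:
  commands: [0.001,-0.002,0.04,0,0,0,1,0.001,-0.002,0.08,0,0,0,1,0.001,-0.002,0.12,0,0,0,1,0.001,-0.002,0.141,0,0,0,1,0.001,0.002,0.141,0,0,0,1,0.001,0.002,0.141,0,0,0,1]

```text
t: 34.6
eef_pos: [0.5833, 0.0979, 0.0974]
tool_rot: [-0.002, 0.021, 1.0, -0.001]
contact_force: [0.2, 1.0, 0.8]
gripper_width: 1.001
grasp_force: 0.0
```

```bash
python3 -c "
from h import *
go(.584,.098,.096,178);print(get_obs()['contact_force'])
c=read_camera('top')
for t in(0,.1,-.1):print(wp(c,(.6155,.269+.09*np.sin(t),.05+.09*np.cos(t))))
M=(c['img'].max(2)<45).astype(np.uint8)[165:215,185:240];n,l,st,ce=cv2.connectedComponentsWithStats(M)
for k in range(1,n):
  if st[k,4]>30:print(st[k],ce[k]+[185,165])
blobs(c)"
```

```text
t 34.6 at [0.5833 0.0979 0.0974] shift [-0.0007  0.0001  0.0014] turn [-0.16 -0.25 -0.44]
[0.16065381 0.95253757 0.76726297]
[206.57822375 188.12049932]
[203.09048202 188.12756863]
[210.11202157 188.18546477]
[18 21  8  7 46] [206.34782609 188.97826087]
[398 126  38  40 971] [ 0.763  -0.3048  0.045 ] mat 0.191 -0.26
[328 166  20  21 297] [ 0.6708 -0.0807  0.045 ] mat 0.112 -0.031
[211 185  25  23 332] [0.6151 0.2413 0.045 ] mat 0.076 0.294
[312 248  21  22 373] [ 0.444  -0.0359  0.045 ] mat -0.112 0.027
[494 284  48  69 565] [ 0.3138 -0.5786  0.045 ] mat -0.273 -0.507
[462 315  39  57 284] [ 0.2341 -0.4718  0.045 ] mat -0.347 -0.396
[ 267  383   65   37 1105] [0.0845 0.0299 0.045 ] mat -0.467 0.114
```

The lever is centred and nothing touches. Squeeze.

Call:
arm_command:
  commands: [0,0,0,0,0,0,0.2,0,0,0,0,0,0,0.2,0,0,0,0,0,0,0.2,0,0,0,0,0,0,0.2,0,0,0,0,0,0,0.2,0,0,0,0,0,0,0.2,0,0,0,0,0,0,0.2,0,0,0,0,0,0,0.2]
  force: 30

```text
t: 35.45
eef_pos: [0.5841, 0.0996, 0.0983]
tool_rot: [-0.001, 0.021, 1.0, 0.0]
contact_force: [0.5, 5.6, 5.8]
gripper_width: 0.383
grasp_force: 35.1
```

```bash
python3 -c "
from h import *
go(.584,.098,.096,178);o=get_obs();print(o['contact_force'],o['gripper_width']*85)
blobs(read_camera('top'))"
```

```text
t 35.45 at [0.5841 0.0996 0.0983] shift [ 0.     -0.0016  0.0023] turn [ 0.02 -0.1  -0.38]
[0.47370447 5.59477873 5.80358631] 32.57841815066919
[398 126  38  40 970] [ 0.763  -0.3048  0.045 ] mat 0.191 -0.26
[328 166  20  21 296] [ 0.6707 -0.0807  0.045 ] mat 0.112 -0.031
[211 184  25  24 332] [0.6156 0.2411 0.045 ] mat 0.076 0.294
[312 248  21  22 373] [ 0.444  -0.0359  0.045 ] mat -0.112 0.027
[493 284  49  69 570] [ 0.3142 -0.5782  0.045 ] mat -0.273 -0.507
[462 315  39  57 286] [ 0.2348 -0.4713  0.045 ] mat -0.346 -0.395
[ 267  383   65   37 1108] [0.0845 0.0299 0.045 ] mat -0.467 0.114
```

Call:
arm_command:
  commands: [0,0,0,0,0,0,0.2,0,0,0,0,0,0,0.2,0,0,0,0,0,0,0.2,0,0,0,0,0,0,0.2,0,0,0,0,0,0,0.2,0,0,0,0,0,0,0.2,0,0,0,0,0,0,0.2,0,0,0,0,0,0,0.2]

```text
t: 36.3
eef_pos: [0.5841, 0.0996, 0.0983]
tool_rot: [-0.001, 0.021, 1.0, 0.0]
contact_force: [0.3, 5.9, 4.9]
gripper_width: 0.388
grasp_force: 35.1
```

Call:
arm_command:
  commands: [0,0,0,0,0,0,0.2,0,0,0,0,0,0,0.2,0,0,0,0,0,0,0.2,0,0,0,0,0,0,0.2,0,0,0,0,0,0,0.2,0,0,0,0,0,0,0.2,0,0,0,0,0,0,0.2,0,0,0,0,0,0,0.2]

```text
t: 37.1
eef_pos: [0.5841, 0.0996, 0.0983]
tool_rot: [-0.001, 0.021, 1.0, 0.0]
contact_force: [0.8, 5.2, 4.8]
gripper_width: 0.388
grasp_force: 35.1
```

Call:
arm_command:
  commands: [0,0,0,0,0,0,0.2,0,0,0,0,0,0,0.2,0,0,0,0,0,0,0.2,0,0,0,0,0,0,0.2,0,0,0,0,0,0,0.2,0,0,0,0,0,0,0.2,0,0,0,0,0,0,0.2,0,0,0,0,0,0,0.2]

```text
t: 37.9
eef_pos: [0.5841, 0.0996, 0.0983]
tool_rot: [-0.001, 0.021, 1.0, 0.0]
contact_force: [0.3, 5.0, 5.6]
gripper_width: 0.388
grasp_force: 35.1
```

```bash
python3 -c "
from h import *
c=read_camera('scene');hsv=cv2.cvtColor(c['img'],cv2.COLOR_RGB2HSV);M=((hsv[...,1]<90)&(hsv[...,2]>85)).astype(np.uint8)
n,l,st,ce=cv2.connectedComponentsWithStats(M[190:300,205:270])
a=np.radians(3.35)
for k in range(1,n):
  if st[k,4]>30:
    P=pw(c,*(ce[k]+[205,190]),.03);d=P[:2]-[.563,-.0555];print(st[k],P.round(4),(d@[np.cos(a),np.sin(a)]).round(3),(d@[-np.sin(a),np.cos(a)]).round(3))
cv2.imwrite('pics/s2.png',cv2.resize(c['img'][180:310,210:430,::-1],None,fx=3.6,fy=3.6))
"
```

```text
[ 27  18  17  21 303] [ 0.4495 -0.0363  0.03  ] -0.112 0.026
[ 11  34  18  22 318] [ 0.5257 -0.0863  0.03  ] -0.039 -0.029
[ 29  49  18  23 358] [ 0.5989 -0.0288  0.03  ] 0.037 0.025
[ 10  68  20  23 365] [ 0.676  -0.0825  0.03  ] 0.111 -0.034
[59 82  6 24 45] [0.74   0.0372 0.03  ] 0.182 0.082
```

View pics/s2.png

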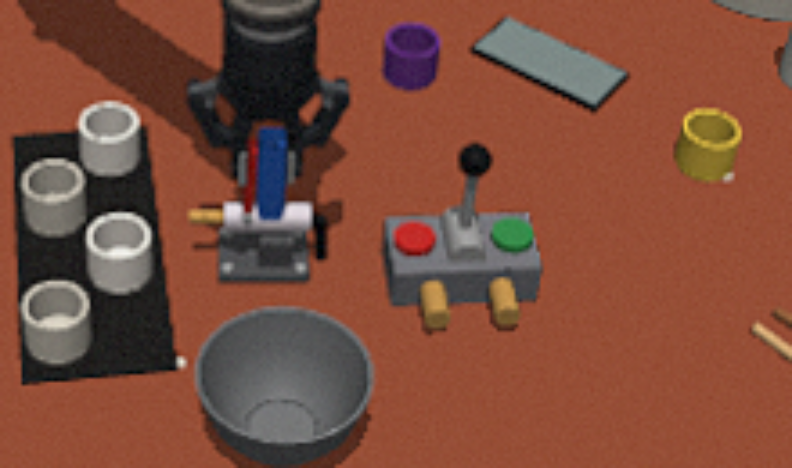

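The trigger is pressed against the handle, the lever upright, and four ramekins are on the mat at crop (109,140), (54,197), (119,253) and (56,322). Release and lift clear.

Call:
arm_command:
  commands: [0,0,0,0,0,0,1,0,0,0,0,0,0,1,0,0,0,0,0,0,1,0,-0.003,0,0,0,0,1,0,-0.003,0,0,0,0,1,0,-0.003,-0.05,0,0,0,1,0,-0.003,-0.1,0,0,0,1,0,-0.003,-0.13,0,0,0,1]

```text
t: 38.75
eef_pos: [0.5844, 0.0955, 0.2302]
tool_rot: [-0.001, 0.021, 1.0, -0.001]
contact_force: [0.0, -0.5, 0.2]
gripper_width: 0.999
grasp_force: 0.0
```

Call:
arm_command:
  commands: [0,0,0,0,0,8,1,0,0,0,0,0,16,1,0,0,0,0,0,24,1,0,0,0,0,0,32,1,0,0,0,0,0,34.5,1,0,0,0,0,0,34.5,1,0,0,0,0,0,34.5,1]

```text
t: 39.45
eef_pos: [0.5835, 0.0943, 0.2265]
tool_rot: [-0.002, 0.316, 0.949, -0.002]
contact_force: [-0.0, 0.2, 0.1]
gripper_width: 0.998
grasp_force: 0.0
```

```bash
python3 -c "
from h import *
go(.6737,-.0792,.21,143.5);blobs(read_camera('top'))"
```

```text
t 39.45 at [0.5835 0.0943 0.2265] shift [-0.1763 -0.0847  0.0166] turn [-0.33 -0.11 -0.34]
[398 126  38  40 960] [ 0.7632 -0.305   0.045 ] mat 0.191 -0.26
[211 185  24  23 297] [0.6154 0.2406 0.045 ] mat 0.076 0.293
[312 248  21  22 319] [ 0.4417 -0.033   0.045 ] mat -0.114 0.03
[502 353  51  67 910] [ 0.1259 -0.5787  0.045 ] mat -0.461 -0.496
[267 383  51  37 815] [0.0806 0.0496 0.045 ] mat -0.469 0.134
```

Call:
arm_command:
  commands: [-0.176,-0.085,0,0,0,-0.3,1,-0.176,-0.085,0,0,0,-0.3,1,-0.176,-0.085,0,0,0,-0.3,1,-0.176,-0.085,0,0,0,-0.3,1,-0.176,-0.085,0.05,0,0,-0.3,1,-0.176,-0.085,0.1,0,0,-0.3,1,-0.176,-0.085,0.135,0,0,-0.3,1,-0.176,-0.085,0.135,0,0,-0.3,1]

```text
t: 40.3
eef_pos: [0.6685, -0.0809, 0.0857]
tool_rot: [-0.007, 0.314, 0.949, -0.004]
contact_force: [-0.8, -0.7, -0.5]
gripper_width: 0.997
grasp_force: 0.0
```

Call:
arm_command:
  commands: [0,0,0,0,0,0,1]

```text
t: 40.4
eef_pos: [0.6727, -0.0797, 0.0921]
tool_rot: [-0.002, 0.314, 0.949, -0.002]
contact_force: [0.4, 0.3, 0.4]
gripper_width: 0.997
grasp_force: 0.0
```

```bash
python3 -c "
from h import *
go(.6737,-.0792,.0225,143.5)
c=read_camera('wrist');cv2.imwrite('pics/w5.png',c['img'][:,:,::-1]);print(wp(c,(.6737,-.0792,.049)))"
```

```text
t 40.4 at [ 0.6727 -0.0797  0.0921] shift [-0.0007  0.0014  0.0696] turn [-0.31 -0.16 -0.11]
[277.17601615 242.50035786]
```

View pics/w5.png

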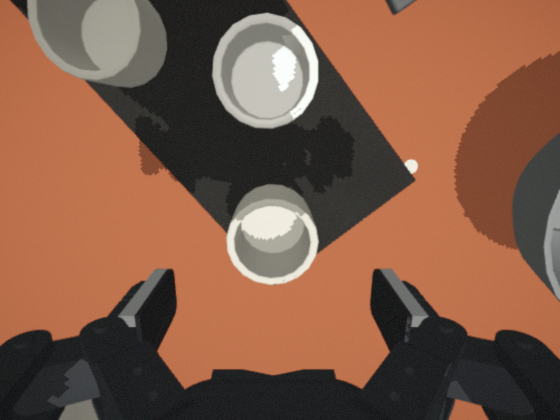

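The rim of D is at (272,238) between the fingers. Grip and lift it.

Call:
arm_command:
  commands: [-0.001,0,0.035,0,0,0,1,-0.001,0,0.062,0,0,0,1,-0.001,0,0.069,0,0,0,1,-0.001,0,0.069,0,0,0,0.4,-0.001,0,0.069,0,0,0,0.4,-0.001,0,0.069,0,0,0,0.4,-0.001,0,0.069,0,0,0,0.4,-0.001,0,0.069,0,0,0,0.4]

```text
t: 41.25
eef_pos: [0.6746, -0.0807, 0.0255]
tool_rot: [0.0, 0.314, 0.949, -0.002]
contact_force: [-0.9, -0.0, 6.9]
gripper_width: 0.643
grasp_force: 32.0
```

Call:
arm_command:
  commands: [0,0,0,0,0,0,0.4,0,0,0,0,0,0,0.4,0,0,-0.03,0,0,0,0.4,0,0,-0.07,0,0,0,0.4,0,0,-0.12,0,0,0,0.4,0,0,-0.14,0,0,0,0.4,0,0,-0.14,0,0,0,0.4,0,0,-0.14,0,0,0,0.4]

```text
t: 42.05
eef_pos: [0.6734, -0.0807, 0.1629]
tool_rot: [-0.002, 0.314, 0.949, -0.003]
contact_force: [0.4, -0.4, -3.1]
gripper_width: 0.642
grasp_force: 32.9
```

```bash
python3 -c "
from h import *
go(.5057,-.408,.06,143.5)"
```

```text
t 42.05 at [ 0.6734 -0.0807  0.1629] shift [-0.0609 -0.362   0.1051] turn [-0.36 -0.06 -0.15]
```

Call:
arm_command:
  commands: [-0.061,-0.362,0,-0.3,0,0,0.4,-0.061,-0.362,0,-0.3,0,0,0.4,-0.061,-0.362,0,-0.3,0,0,0.4,-0.061,-0.362,0,-0.3,0,0,0.4,-0.061,-0.362,0,-0.3,0,0,0.4,-0.061,-0.362,0,-0.3,0,0,0.4,-0.061,-0.362,0,-0.3,0,0,0.4,-0.061,-0.362,0,-0.3,0,0,0.4]

```text
t: 42.85
eef_pos: [0.5009, -0.414, 0.1617]
tool_rot: [-0.004, 0.319, 0.948, -0.001]
contact_force: [-0.2, -0.7, -1.6]
gripper_width: 0.642
grasp_force: 32.9
```

Call:
arm_command:
  commands: [0,0,0,0,0,0,0.4,0,0,0,0,0,0,0.4]

```text
t: 43.05
eef_pos: [0.506, -0.4063, 0.1633]
tool_rot: [-0.002, 0.314, 0.949, 0.001]
contact_force: [0.8, -0.3, -2.0]
gripper_width: 0.643
grasp_force: 32.9
```

```bash
python3 -c "
from h import *
go(.5057,-.408,.055,143.5)
c=read_camera('wrist');cv2.imwrite('pics/w6.png',c['img'][:,:,::-1]);np.save('w6.npy',c,allow_pickle=True)
u=np.array([.804,-.595]);v=np.array([.595,.804])
for a,b in[(-.155,-.065),(-.155,.065),(.155,.065),(.155,-.065)]:print(wp(c,(*(np.array([.434,-.32])+a*u+b*v),.006)).round(1))
print(get_obs()['q'])"
```

```text
t 43.05 at [ 0.506  -0.4063  0.1633] shift [-0.0013 -0.0016  0.1083] turn [ 0.01 -0.25 -0.14]
[ 218.8 -170.8]
[ 405.4 -172.4]
[368.4 243.1]
[235.1 243.4]
[ 1.17830189  0.66253532 -0.88328192  1.6367726   0.555802    1.11664701
  1.07870015]
```

View pics/w6.png

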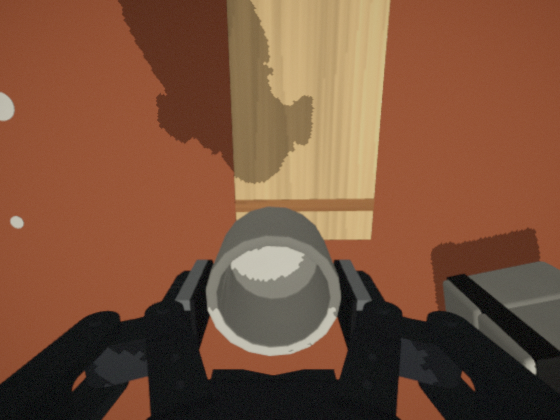

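The board's lower edge runs from about (237,239) to (371,239), 2 to 4 mm off my estimate. I'll correct for that and lower the ramekin.

Call:
arm_command:
  commands: [0.003,0,0.04,0,0,0,0.4,0.003,0,0.08,0,0,0,0.4,0.003,0,0.105,0,0,0,0.4,0.003,0,0.115,0,0,0,0.4,0.003,0,0.12,0,0,0,0.4,0.003,0,0.12,0,0,0,0.4,0.003,0,0.12,0,0,0,0.4]

```text
t: 43.8
eef_pos: [0.505, -0.4055, 0.0462]
tool_rot: [0.0, 0.314, 0.949, -0.0]
contact_force: [0.7, 0.2, -1.5]
gripper_width: 0.641
grasp_force: 32.9
```

```bash
python3 -c "
from h import *
go(.5037,-.404,.0275,143.5)"
```

```text
t 43.8 at [ 0.505  -0.4055  0.0462] shift [0.002  0.0004 0.0187] turn [-0.03  0.01 -0.12]
```

Call:
arm_command:
  commands: [0.002,0,0.01,0,0,0,0.4,0.002,0,0.015,0,0,0,0.4,0.002,0,0.0185,0,0,0,0.4,0.002,0,0.0185,0,0,0,0.4,0.002,0,0.0185,0,0,0,0.4]

```text
t: 44.3
eef_pos: [0.5016, -0.4043, 0.0275]
tool_rot: [-0.002, 0.314, 0.949, -0.001]
contact_force: [-5.8, 3.2, 11.6]
gripper_width: 0.644
grasp_force: 34.0
```

Call:
arm_command:
  commands: [0,0,0,0,0,0,0.95,0,0,0,0,0,0,0.95,0,0,0,0,0,0,0.95,0,0,-0.04,0,0,0,0.95,0,0,-0.09,0,0,0,0.95,0,0,-0.14,0,0,0,0.95,0,0,-0.15,0,0,0,1,0,0,-0.15,0,0,0,1]

```text
t: 45.1
eef_pos: [0.5037, -0.405, 0.1784]
tool_rot: [0.001, 0.314, 0.949, -0.001]
contact_force: [0.5, -0.3, -0.7]
gripper_width: 0.999
grasp_force: 0.0
```

Call:
arm_command:
  commands: [0.151,0.357,0,0,0,0,1,0.151,0.357,0,0,0,0,1,0.151,0.357,0,0,0,0,1,0.151,0.357,0,0,0,0,1,0.151,0.357,0,0,0,0,1,0.151,0.357,0,0,0,0,1,0.151,0.357,0,0,0,0,1,0.151,0.357,0,0,0,0,1]

```text
t: 45.9
eef_pos: [0.5934, -0.0244, 0.1741]
tool_rot: [-0.003, 0.313, 0.95, 0.0]
contact_force: [0.7, -0.4, 0.7]
gripper_width: 0.998
grasp_force: 0.0
```

Call:
arm_command:
  commands: [0,0,0,0,0,0,1,0,0,0,0,0,0,1]

```text
t: 46.1
eef_pos: [0.5933, -0.0271, 0.1741]
tool_rot: [-0.003, 0.313, 0.95, -0.001]
contact_force: [-0.5, -1.5, -0.5]
gripper_width: 0.997
grasp_force: 0.0
```

```bash
cat >> h.py <<'E'
def scene():
    c=read_camera("scene");hsv=cv2.cvtColor(c['img'],cv2.COLOR_RGB2HSV);M=((hsv[...,1]<90)&(hsv[...,2]>85)).astype(np.uint8)
    n,l,st,ce=cv2.connectedComponentsWithStats(M[170:300,100:270])
    for k in range(1,n):
        if 100<st[k,4]<600:
            P=pw(c,*(ce[k]+[100,170]),.03);d=P[:2]-[.437,-.316];print(st[k],P.round(4),'board',(d@[.804,-.595]).round(3),(d@[.595,.804]).round(3))
E
python3 -c "
from h import *
go(.5952,-.0273,.0235,143.5);scene()"
```

```text
t 46.1 at [ 0.5933 -0.0271  0.1741] shift [-0.0023  0.0013  0.1506] turn [-0.15 -0.26 -0.  ]
[132  38  17  21 302] [ 0.4492 -0.0362  0.03  ] board -0.157 0.232
[ 18  53  19  21 293] [ 0.5027 -0.4066  0.03  ] board 0.107 -0.034
[116  54  18  22 314] [ 0.5263 -0.0866  0.03  ] board -0.065 0.238
[134  69  18  23 358] [ 0.5989 -0.0289  0.03  ] board -0.041 0.327
```

Call:
arm_command:
  commands: [-0.002,0.001,0.05,0,0,0,1,-0.002,0.001,0.09,0,0,0,1,-0.002,0.001,0.12,0,0,0,1,-0.002,0.001,0.14,0,0,0,1,-0.002,0.001,0.15,0,0,0,1,-0.002,0.001,0.15,0,0,0,1,-0.002,0.001,0.15,0,0,0,0.4,-0.002,0.001,0.15,0,0,0,0.4]

```text
t: 46.95
eef_pos: [0.5974, -0.0281, 0.0277]
tool_rot: [0.0, 0.314, 0.949, 0.0]
contact_force: [-0.6, 0.1, 0.2]
gripper_width: 0.692
grasp_force: 0.0
```

Call:
arm_command:
  commands: [0,0,0,0,0,0,0.4,0,0,0,0,0,0,0.4,0,0,0,0,0,0,0.4,0,0,0,0,0,0,0.4]

```text
t: 47.35
eef_pos: [0.5974, -0.0281, 0.028]
tool_rot: [0.0, 0.315, 0.949, 0.0]
contact_force: [-0.9, -1.2, 6.1]
gripper_width: 0.643
grasp_force: 31.3
```

Call:
arm_command:
  commands: [0,0,-0.02,0,0,0,0.4,0,0,-0.06,0,0,0,0.4,0,0,-0.11,0,0,0,0.4,0,0,-0.14,0,0,0,0.4,0,0,-0.14,0,0,0,0.4,0,0,-0.14,0,0,0,0.4]

```text
t: 47.95
eef_pos: [0.5968, -0.0283, 0.1679]
tool_rot: [0.0, 0.314, 0.949, -0.0]
contact_force: [-1.1, -0.0, -2.2]
gripper_width: 0.643
grasp_force: 32.6
```

```bash
python3 -c "
from h import *
go(.4809,-.3173,.06,143.5)"
```

```text
t 47.95 at [ 0.5968 -0.0283  0.1679] shift [-0.0795 -0.3011  0.1079] turn [-0.01  0.01 -0.15]
```

Call:
arm_command:
  commands: [-0.08,-0.301,0,0,0,0,0.4,-0.08,-0.301,0,0,0,0,0.4,-0.08,-0.301,0,0,0,0,0.4,-0.08,-0.301,0,0,0,0,0.4,-0.08,-0.301,0,0,0,0,0.4,-0.08,-0.301,0,0,0,0,0.4,-0.08,-0.301,0,0,0,0,0.4,-0.08,-0.301,0,0,0,0,0.4]

```text
t: 48.75
eef_pos: [0.4786, -0.3201, 0.1647]
tool_rot: [-0.003, 0.317, 0.948, -0.0]
contact_force: [0.2, 0.6, -1.6]
gripper_width: 0.649
grasp_force: 32.7
```

Call:
arm_command:
  commands: [0,0,0.03,0,0,0,0.4,0,0,0.07,0,0,0,0.4,0,0,0.1,0,0,0,0.4,0,0,0.115,0,0,0,0.4,0,0,0.12,0,0,0,0.4,0,0,0.12,0,0,0,0.4,0,0,0.12,0,0,0,0.4]

```text
t: 49.45
eef_pos: [0.4821, -0.3173, 0.0476]
tool_rot: [-0.0, 0.314, 0.949, -0.0]
contact_force: [-0.0, 0.4, -1.0]
gripper_width: 0.646
grasp_force: 32.7
```

```bash
python3 -c "
from h import *
go(.4809,-.3173,.0305,143.5);scene()"
```

```text
t 49.45 at [ 0.4821 -0.3173  0.0476] shift [ 0.0009 -0.0007  0.0171] turn [-0.02  0.   -0.12]
[132  38  17  21 305] [ 0.4494 -0.0362  0.03  ] board -0.157 0.232
[ 44  45  21  21 247] [ 0.471  -0.3265  0.03  ] board 0.034 0.012
[ 18  53  19  22 295] [ 0.5029 -0.4063  0.03  ] board 0.107 -0.033
[116  54  18  22 321] [ 0.5256 -0.0864  0.03  ] board -0.065 0.237
```

Call:
arm_command:
  commands: [0.001,-0.001,0.01,0,0,0,0.4,0.001,-0.001,0.014,0,0,0,0.4,0.001,-0.001,0.017,0,0,0,0.4,0.001,-0.001,0.017,0,0,0,0.4,0.001,-0.001,0.017,0,0,0,0.4]

```text
t: 50.0
eef_pos: [0.4788, -0.3178, 0.03]
tool_rot: [-0.002, 0.315, 0.949, -0.001]
contact_force: [-5.6, 2.4, 9.7]
gripper_width: 0.645
grasp_force: 33.7
```

Call:
arm_command:
  commands: [0,0,0,0,0,0,0.95,0,0,0,0,0,0,0.95,0,0,0,0,0,0,0.95,0,0,-0.04,0,0,0,0.95,0,0,-0.09,0,0,0,0.95,0,0,-0.14,0,0,0,0.95,0,0,-0.15,0,0,0,1,0,0,-0.15,0,0,0,1]

```text
t: 50.8
eef_pos: [0.4809, -0.3182, 0.1813]
tool_rot: [0.001, 0.315, 0.949, -0.001]
contact_force: [-0.1, -0.7, 0.3]
gripper_width: 1.002
grasp_force: 0.0
```

Call:
arm_command:
  commands: [0.103,0.21,0,0,0,0,1,0.103,0.21,0,0,0,0,1,0.103,0.21,0,0,0,0,1,0.103,0.21,0,0,0,0,1,0.103,0.21,0,0,0,0,1,0.103,0.21,0,0,0,0,1,0.103,0.21,0,0,0,0,1,0.103,0.21,0,0,0,0,1]

```text
t: 51.6
eef_pos: [0.5215, -0.0893, 0.1779]
tool_rot: [-0.002, 0.315, 0.949, -0.001]
contact_force: [0.7, -0.1, 0.4]
gripper_width: 1.002
grasp_force: 0.0
```

```bash
python3 -c "
from h import *
go(.523,-.0872,.0245,143.5);scene()"
```

```text
t 51.6 at [ 0.5215 -0.0893  0.1779] shift [-0.0005  0.0029  0.1534] turn [-0.14 -0.22 -0.26]
[132  38  17  21 299] [ 0.4487 -0.0356  0.03  ] board -0.157 0.232
[ 46  47  19  21 324] [ 0.4784 -0.3173  0.03  ] board 0.034 0.024
[ 18  53  20  21 301] [ 0.5028 -0.4056  0.03  ] board 0.106 -0.033
[116  54  18  22 321] [ 0.5256 -0.0864  0.03  ] board -0.065 0.237
```

Call:
arm_command:
  commands: [0,0.002,0.05,0,0,0,1,0,0.002,0.09,0,0,0,1,0,0.002,0.12,0,0,0,1,0,0.002,0.14,0,0,0,1,0,0.002,0.152,0,0,0,1,0,0.002,0.152,0,0,0,1,0,0.002,0.152,0,0,0,0.4,0,0.002,0.152,0,0,0,0.4]

```text
t: 52.45
eef_pos: [0.5242, -0.0863, 0.0284]
tool_rot: [-0.0, 0.315, 0.949, 0.0]
contact_force: [-0.5, 0.3, 0.6]
gripper_width: 0.69
grasp_force: 0.0
```

Call:
arm_command:
  commands: [0,0,0,0,0,0,0.4,0,0,0,0,0,0,0.4,0,0,0,0,0,0,0.4,0,0,0,0,0,0,0.4]

```text
t: 52.85
eef_pos: [0.5242, -0.0863, 0.0288]
tool_rot: [0.0, 0.315, 0.949, -0.0]
contact_force: [-1.4, -0.7, 5.5]
gripper_width: 0.654
grasp_force: 31.1
```

Call:
arm_command:
  commands: [0,0,-0.02,0,0,0,0.4,0,0,-0.06,0,0,0,0.4,0,0,-0.11,0,0,0,0.4,0,0,-0.14,0,0,0,0.4,0,0,-0.14,0,0,0,0.4,0,0,-0.14,0,0,0,0.4]

```text
t: 53.45
eef_pos: [0.5236, -0.0866, 0.1679]
tool_rot: [-0.0, 0.315, 0.949, -0.001]
contact_force: [-0.3, 0.2, -2.2]
gripper_width: 0.651
grasp_force: 32.7
```

```bash
python3 -c "
from h import *
go(.3912,-.3206,.06,143.5)"
```

```text
t 53.45 at [ 0.5236 -0.0866  0.1679] shift [-0.0336 -0.2667  0.1082] turn [-0.07 -0.01 -0.18]
```

Call:
arm_command:
  commands: [-0.034,-0.267,0,0,0,0,0.4,-0.034,-0.267,0,0,0,0,0.4,-0.034,-0.267,0,0,0,0,0.4,-0.034,-0.267,0,0,0,0,0.4,-0.034,-0.267,0,0,0,0,0.4,-0.034,-0.267,0,0,0,0,0.4,-0.034,-0.267,0,0,0,0,0.4,-0.034,-0.267,0,0,0,0,0.4]

```text
t: 54.25
eef_pos: [0.3908, -0.3199, 0.1662]
tool_rot: [-0.002, 0.315, 0.949, 0.001]
contact_force: [-0.1, 0.6, -1.3]
gripper_width: 0.648
grasp_force: 32.8
```

Call:
arm_command:
  commands: [0,0,0.03,0,0,0,0.4,0,0,0.07,0,0,0,0.4,0,0,0.1,0,0,0,0.4,0,0,0.115,0,0,0,0.4,0,0,0.12,0,0,0,0.4,0,0,0.12,0,0,0,0.4,0,0,0.12,0,0,0,0.4]

```text
t: 54.95
eef_pos: [0.3924, -0.3206, 0.0487]
tool_rot: [-0.0, 0.314, 0.949, -0.0]
contact_force: [-0.2, 0.4, -1.0]
gripper_width: 0.65
grasp_force: 32.8
```

```bash
python3 -c "
from h import *
go(.3912,-.3206,.031,143.5);scene()"
```

```text
t 54.95 at [ 0.3924 -0.3206  0.0487] shift [ 0.001  -0.0007  0.0177] turn [-0.04  0.   -0.11]
[ 46  27  20  41 532] [ 0.4417 -0.3219  0.03  ] board 0.007 -0.002
[132  38  17  21 305] [ 0.4497 -0.0363  0.03  ] board -0.156 0.232
[ 18  53  19  21 297] [ 0.5029 -0.4063  0.03  ] board 0.107 -0.033
```

Call:
arm_command:
  commands: [0.001,-0.001,0.01,0,0,0,0.4,0.001,-0.001,0.014,0,0,0,0.4,0.001,-0.001,0.0175,0,0,0,0.4,0.001,-0.001,0.0175,0,0,0,0.4,0.001,-0.001,0.0175,0,0,0,0.4]

```text
t: 55.5
eef_pos: [0.3894, -0.321, 0.0306]
tool_rot: [-0.002, 0.315, 0.949, -0.001]
contact_force: [-4.9, 1.1, 11.7]
gripper_width: 0.653
grasp_force: 33.8
```

Call:
arm_command:
  commands: [0,0,0,0,0,0,0.95,0,0,0,0,0,0,0.95,0,0,0,0,0,0,0.95,0,0,-0.04,0,0,0,0.95,0,0,-0.09,0,0,0,0.95,0,0,-0.14,0,0,0,0.95,0,0,-0.15,0,0,0,1,0,0,-0.15,0,0,0,1]

```text
t: 56.3
eef_pos: [0.3911, -0.3217, 0.1818]
tool_rot: [0.001, 0.315, 0.949, -0.001]
contact_force: [0.1, -0.3, 0.2]
gripper_width: 0.997
grasp_force: 0.0
```

Call:
arm_command:
  commands: [0.125,0.261,0,0,0,0,1,0.125,0.261,0,0,0,0,1,0.125,0.261,0,0,0,0,1,0.125,0.261,0,0,0,0,1,0.125,0.261,0,0,0,0,1,0.125,0.261,0,0,0,0,1,0.125,0.261,0,0,0,0,1,0.125,0.261,0,0,0,0,1]

```text
t: 57.1
eef_pos: [0.4446, -0.0361, 0.1786]
tool_rot: [-0.002, 0.313, 0.95, -0.0]
contact_force: [-0.3, -1.3, -0.6]
gripper_width: 1.0
grasp_force: 0.0
```

```bash
python3 -c "
from h import *
go(.4465,-.0365,.0245,143.5);scene()"
```

```text
t 57.1 at [ 0.4446 -0.0361  0.1786] shift [-0.0024  0.0011  0.1541] turn [-0.11 -0.25  0.02]
[ 46  30  20  38 567] [ 0.4398 -0.3189  0.03  ] board 0.004 -0.001
[132  38  17  21 309] [ 0.4493 -0.0361  0.03  ] board -0.157 0.232
[ 18  53  19  21 297] [ 0.5028 -0.4061  0.03  ] board 0.107 -0.033
```

Call:
arm_command:
  commands: [-0.001,0.001,0.05,0,0,0,1,-0.001,0.001,0.09,0,0,0,1,-0.001,0.001,0.12,0,0,0,1,-0.001,0.001,0.14,0,0,0,1,-0.001,0.001,0.152,0,0,0,1,-0.001,0.001,0.152,0,0,0,1,-0.001,0.001,0.152,0,0,0,0.4,-0.001,0.001,0.152,0,0,0,0.4]

```text
t: 57.95
eef_pos: [0.4475, -0.0369, 0.0289]
tool_rot: [-0.0, 0.315, 0.949, 0.0]
contact_force: [-0.4, -0.1, 0.0]
gripper_width: 0.691
grasp_force: 0.0
```

Call:
arm_command:
  commands: [0,0,0,0,0,0,0.4,0,0,0,0,0,0,0.4,0,0,0,0,0,0,0.4,0,0,0,0,0,0,0.4]

```text
t: 58.35
eef_pos: [0.4476, -0.0368, 0.0293]
tool_rot: [0.0, 0.314, 0.949, -0.0]
contact_force: [-1.5, -0.7, 4.7]
gripper_width: 0.645
grasp_force: 30.7
```

Call:
arm_command:
  commands: [0,0,-0.02,0,0,0,0.4,0,0,-0.06,0,0,0,0.4,0,0,-0.11,0,0,0,0.4,0,0,-0.14,0,0,0,0.4,0,0,-0.14,0,0,0,0.4,0,0,-0.14,0,0,0,0.4]

```text
t: 58.95
eef_pos: [0.4471, -0.0373, 0.1685]
tool_rot: [-0.0, 0.315, 0.949, -0.001]
contact_force: [-0.0, 0.0, -0.8]
gripper_width: 0.644
grasp_force: 32.7
```

```bash
python3 -c "
from h import *
go(.3683,-.234,.06,143.5);print(get_obs()['q'])"
```

```text
t 58.95 at [ 0.4471 -0.0373  0.1685] shift [-0.0544 -0.2047  0.1088] turn [-0.07  0.01 -0.21]
[ 0.86959411  0.36884575 -1.08409915  2.08708516  0.41366766  0.91938739
  0.48456309]
```

Call:
arm_command:
  commands: [-0.062,-0.08,0,0,0,0,0.4,-0.062,-0.205,0,0,0,0,0.4,-0.062,-0.205,0,0,0,0,0.4,-0.062,-0.205,0,0,0,0,0.4,-0.062,-0.205,0,0,0,0,0.4,-0.062,-0.205,0,0,0,0,0.4,-0.062,-0.205,0,0,0,0,0.4,-0.062,-0.205,0,0,0,0,0.4]

```text
t: 59.75
eef_pos: [0.3746, -0.2365, 0.1675]
tool_rot: [-0.001, 0.313, 0.95, 0.0]
contact_force: [-0.1, -0.4, -0.9]
gripper_width: 0.642
grasp_force: 32.7
```

Call:
arm_command:
  commands: [0,0,0.03,0,0,0,0.4,0,0,0.07,0,0,0,0.4,0,0,0.1,0,0,0,0.4,0,0,0.115,0,0,0,0.4,0,0,0.12,0,0,0,0.4,0,0,0.12,0,0,0,0.4,0,0,0.12,0,0,0,0.4]

```text
t: 60.45
eef_pos: [0.3751, -0.2377, 0.0488]
tool_rot: [-0.0, 0.314, 0.949, -0.0]
contact_force: [-0.0, -0.8, -1.0]
gripper_width: 0.641
grasp_force: 32.7
```

```bash
python3 -c "
from h import *
go(.375,-.239,.0313,143.5);scene()"
```

```text
t 60.45 at [ 0.3751 -0.2377  0.0488] shift [-0.0007 -0.0011  0.0175] turn [-0.03 -0.04 -0.08]
[ 73  23  18  20 233] [ 0.3606 -0.2444  0.03  ] board -0.104 0.012
[ 46  30  21  38 571] [ 0.4392 -0.3187  0.03  ] board 0.003 -0.001
[ 18  53  19  21 297] [ 0.5028 -0.4064  0.03  ] board 0.107 -0.033
```

Lower it, release, rise and back away towards the mat side, then check.

Call:
arm_command:
  commands: [-0.001,-0.001,0.01,0,0,0,0.4,-0.001,-0.001,0.014,0,0,0,0.4,-0.001,-0.001,0.0172,0,0,0,0.4,-0.001,-0.001,0.0172,0,0,0,0.4,-0.001,-0.001,0.0172,0,0,0,0.4]

```text
t: 61.0
eef_pos: [0.3739, -0.2397, 0.0311]
tool_rot: [-0.001, 0.315, 0.949, -0.001]
contact_force: [-3.1, -0.5, 6.7]
gripper_width: 0.643
grasp_force: 33.7
```

Call:
arm_command:
  commands: [0,0,0,0,0,0,0.95,0,0,0,0,0,0,0.95,0,0,0,0,0,0,0.95,0,0,-0.04,0,0,0,0.95,0,0,-0.09,0,0,0,0.95,0,0,-0.14,0,0,0,0.95,0,0,-0.19,0,0,0,1,0,0,-0.19,0,0,0,1]

```text
t: 61.8
eef_pos: [0.3784, -0.2408, 0.2264]
tool_rot: [0.004, 0.315, 0.949, -0.002]
contact_force: [0.2, -0.9, -0.2]
gripper_width: 1.0
grasp_force: 0.0
```

Call:
arm_command:
  commands: [0,0.24,0,0,0,0,1,0,0.24,0,0,0,0,1,0,0.24,0,0,0,0,1,0,0.24,0,0,0,0,1,0,0.24,0,0,0,0,1,0,0.24,0,0,0,0,1,0,0.24,0,0,0,0,1,0,0.24,0,0,0,0,1]

```text
t: 62.6
eef_pos: [0.5171, -0.0482, 0.2199]
tool_rot: [-0.002, 0.315, 0.949, -0.001]
contact_force: [-0.1, -0.2, -0.1]
gripper_width: 0.997
grasp_force: 0.0
```

```bash
python3 -c "
from h import *
print(get_obs()['eef_pos']);scene();c=read_camera('top');blobs(c)
for u,v in[(-.138,-.05),(-.138,.05),(.138,.05),(.138,-.05)]:
  P=np.array([.4270,-.318])+u*np.array([.804,-.595])+v*np.array([.595,.804]);print(wp(c,(*P,.006)))
s=read_camera('scene');a=cv2.resize(c['img'][180:340,350:490,::-1],None,fx=2.8,fy=2.8);b=cv2.resize(s['img'][160:310,100:240,::-1],(392,448));cv2.imwrite('pics/end.png',np.hstack([a,b]))"
```

```text
[ 0.51712731 -0.04818532  0.21986877]
[ 73  26  18  20 290] [ 0.3734 -0.2389  0.03  ] board -0.097 0.024
[ 46  30  21  38 571] [ 0.4392 -0.3186  0.03  ] board 0.003 -0.001
[ 18  53  19  22 298] [ 0.5031 -0.4062  0.03  ] board 0.107 -0.033
[398 126  38  40 973] [ 0.763  -0.3048  0.045 ] mat 0.191 -0.26
[264 135  20  19 289] [0.7637 0.0984 0.045 ] mat 0.215 0.143
[211 185  25  23 332] [0.6153 0.2415 0.045 ] mat 0.076 0.294
[447 229  21  20 282] [ 0.4998 -0.4024  0.045 ] mat -0.077 -0.342
[ 267  383   75   37 1154] [0.0841 0.0257 0.045 ] mat -0.467 0.11
[408.77621331 317.41107685]
[378.7346905  295.07595521]
[434.29281765 216.02507024]
[463.94809662 237.13580525]
```

View pics/end.png

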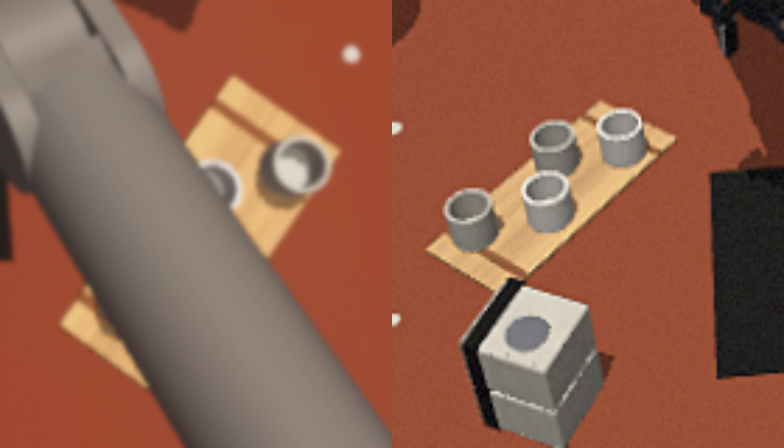

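All four stand upright on the board at right-crop (553,147), (622,137), (548,201) and (471,219), inside its edges, and the arm is clear.

```bash
python3 -c "
from station import *
print(hand_in())"
```

```text
the job is handed in; nothing more can be done
None
```

I completed every step and handed the job in: all four ramekins went onto the mat, I charged the air line to green and squeezed and released the trigger, and the ramekins now stand on the ware board; no verdict came back.

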